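# Close the filter cells and bring up the wash head

### The job

Lay each loose filter cover on an open cell of the manifold and press it fully home with the press tool until it clicks, never with the fingers, then stand the press tool back upright on its black pad. With the covers all home, hook the wash head on the rail at least 10 cm to one side of the black band, slide it along without lifting it off until the hook is centred on the band, and leave it hanging there; leave the other things on the bench where they are.

Things in the scene. Friction and masses are not known exactly. Their poses are not given: they have to be found in the camera images.
- manifold: Filter manifold fixed to the bench: base plate 92 x 360 x 12 mm with four identical round white open cells in a row along its y axis, 88 mm apart. Each cell is a cup, inside diameter 60, outside 78 mm, seat 30 mm and rim 51 mm above the bench. Any cover fits any cell; with fewer covers the other cells stay open. Origin: centre of the underside; z up.
- cell0 (a point): Centre of the seat (floor) of the cell at the -y end of the manifold, 30 mm above the bench. Three sprung catches stand 6 mm in from the wall. A cover laid in first rests on them, its underside about 13 mm above the seat; pressed straight down with about 8 to 15 N (the tool's weight is not enough) it passes them, clicks, and lies on the seat, held by the catches.
- cell1 (a point): Centre of the seat (floor) of the cell second from the -y end of the manifold, 30 mm above the bench. Three sprung catches stand 6 mm in from the wall. A cover laid in first rests on them, its underside about 13 mm above the seat; pressed straight down with about 8 to 15 N (the tool's weight is not enough) it passes them, clicks, and lies on the seat, held by the catches.
- cell2 (a point): Centre of the seat (floor) of the cell second from the +y end of the manifold, 30 mm above the bench. Three sprung catches stand 6 mm in from the wall. A cover laid in first rests on them, its underside about 13 mm above the seat; pressed straight down with about 8 to 15 N (the tool's weight is not enough) it passes them, clicks, and lies on the seat, held by the catches.
- cell3 (a point): Centre of the seat (floor) of the cell at the +y end of the manifold, 30 mm above the bench. Three sprung catches stand 6 mm in from the wall. A cover laid in first rests on them, its underside about 13 mm above the seat; pressed straight down with about 8 to 15 N (the tool's weight is not enough) it passes them, clicks, and lies on the seat, held by the catches.
- cover0: Loose grey filter cover (60 g), may be absent: a disc 56 mm in diameter and 8 mm thick, its lower edge bevelled to 44 mm, with a round upright boss on top, 20 mm in diameter and 24 mm high, to pick it up by. Origin: centre of the underside; z up through the boss. All covers are alike. Starts lying boss up on the bench.
- cover1: Loose grey filter cover (60 g), may be absent: a disc 56 mm in diameter and 8 mm thick, its lower edge bevelled to 44 mm, with a round upright boss on top, 20 mm in diameter and 24 mm high, to pick it up by. Origin: centre of the underside; z up through the boss. All covers are alike. Starts lying boss up on the bench.
- cover2: Loose grey filter cover (60 g), may be absent: a disc 56 mm in diameter and 8 mm thick, its lower edge bevelled to 44 mm, with a round upright boss on top, 20 mm in diameter and 24 mm high, to pick it up by. Origin: centre of the underside; z up through the boss. All covers are alike. Starts lying boss up on the bench.
- cover3: Loose grey filter cover (60 g), may be absent: a disc 56 mm in diameter and 8 mm thick, its lower edge bevelled to 44 mm, with a round upright boss on top, 20 mm in diameter and 24 mm high, to pick it up by. Origin: centre of the underside; z up through the boss. All covers are alike. Starts lying boss up on the bench.
- press: Press tool (0.3 kg), standing upright: a steel cup, open below, outside diameter 43 mm, inside 34 mm, inside depth 28 mm, that fits over a cover's boss and bears on its disc; a steel shoulder disc 56 mm in diameter at 28 to 36 mm height; a black square grip 24 x 24 mm from 36 to 92 mm. Origin: centre of the cup's lower rim; z up; x, y square to the grip's faces.
- pad: Round black rubber pad fixed on the bench, diameter 90 mm, 6 mm high, on which the press tool stands at the start. Origin: centre of the underside.
- mat: Square white drip mat fixed on the bench, 130 x 130 x 4 mm, on which the wash head stands at the start. Origin: centre of the underside.
- washhead: Wash head (0.35 kg): white block 76 (x) by 80 mm (y), top at 60 mm height; on it a steel hook, then a black square grip 26 x 26 mm from 130 to 172 mm height. It goes over the rail from the front, the block passing under the rail, then down until it hangs. Origin: centre of the underside; z up; when hung y runs along the rail and +x points away from the robot.
- hook (a point): Where the rail's axis lies in the hook when hung: 115 mm above the wash head's origin. The hook, 26 mm wide in y, has a front leg (inner face at x = -10 mm) up to 130 mm height, a bar on top (underside at 122 mm) and a back tip (x = +10 to +18 mm) that hangs down to 98 mm, so it is open below the tip, above the block (60 mm).
- rail: Fixed steel rail: round bar 14 mm in diameter and 400 mm long along its y axis, its axis 200 mm above the bench, on two posts at its ends. A knock leaves a hung head swinging for some seconds. Origin: on the bench under the middle of the bar.
- mark (a point): Centre of the black band round the rail, on the rail's axis; the band is 30 mm long and flush, and marks where the hook is to hang. Its y axis runs along the rail, z up.
- amber: Bystander: amber bottle, 64 mm in diameter, 150 mm high. Origin: centre of the underside.
- beaker: Bystander: clear cup, 66 mm in diameter, 85 mm high. Origin: centre of the underside.
- dish: Bystander: flat clear round dish without a boss, 60 mm in diameter, 14 mm high. Origin: centre of the underside.
- spatula: Bystander: spatula 150 mm long lying along its x axis.
- jar: Bystander: white jar, 56 mm in diameter, 60 mm high. Origin: centre of the underside.
- tips: Bystander: clear open tip box, 90 x 120 x 50 mm. Origin: centre of the underside.
Things that resemble listed ones, but are neither listed nor needed, are in the scene too. What is shaped like the press but purple is not meant.

How it is judged:
By the outcome, as a careful person would: the job done as asked, in the order asked, and still so for the second after the job is handed in, with the robot touching nothing.
Of cover0, cover1, cover2, cover3 only 2 to 4 are there at a start; the rules pass over those that are not, and their reading is None.
At some moment in a run one of cover0, cover1, cover2, cover3, washhead may be knocked a few centimetres aside while the robot is not near it.
It also fails if it takes over 210 s, if anything falls off the work surface, if the arm or the gripper's body presses on something with over 40 N, if the wrist force passes 120 N, or if a joint passes its speed limit or range.

### The arm

A 7-joint arm with a two-finger parallel gripper is mounted at the origin on the work surface. World frame = base frame: x ahead of the robot, y to its left, z up, the work surface at z = 0. Lengths are in m, angles in rad, forces in N, time in s.
With the tool pointing down it reaches from about 0.4 to 0.85 m from the base axis. Payload 10.4 kg.
Tool frame: the origin (TCP) lies between the finger pads; the fingertips stand r.nose_length ahead of it and the grasp point (between the pads) lies 6 mm ahead of it (r.nose_length is the distance from the TCP to the fingertips, in m); z points along the fingers, x is the direction in which the jaws open and shut, and the axes are right-handed (so a half turn about z gives the same grasp; the last joint's range is limited). The gripper opens to 87 mm and grips with 3 to 60 N. Pads are 19 mm wide; open, the fingers measure 117 mm over their backs; the gripper's body (75 mm by 190 mm) begins 51 mm behind the grasp point.
Start: joints at [-1.185, 0.332, -0.065, 1.46, 0.022, 1.35, -0.088], TCP at [0.248, 0.574, 0.248] pointing down, gripper open.
Joint ranges: [-2.6, 2.6], [-0.5, 2.12], [-1.47, 1.34], [0.16, 2.42], [-1.27, 4.41], [0.06, 2.06], [-2.6, 2.6]. Speed limits (rad/s): [2.22, 2.22, 2.79, 2.79, 3.14, 3.14, 3.14].

### API

Orientations are given as a unit quaternion [x, y, z, w].
In Python, from bench import r gives the robot as it stands. The module is installed in compiled form; this text tells all that it offers.
- The arm moves only by the shell command python3 -m creep 'ROWS' [OPENING] [FORCE]. ROWS is JSON, a list of rows, each an object of numbers: "x", "y", "z": the shift along the world's x, y, z in m; "spin": the turn about the world's z in degrees. In form: [{"x": .., "y": .., "z": .., "spin": ..}, ...]. A call has 1 to 12 rows; each row is the pose to reach, as a shift and turn from the pose commanded when the call began; what a row does not reach only later rows make up. A row lasts 1/8 s, in which the tool goes at most 62.5 mm and 10.7 degrees, less where a joint would pass 70% of its speed; a pose out of reach is approached as far as the arm can. A call with a gripper value outside its range is refused whole. OPENING is the finger opening in m, from 0 to 0.087, set as the call begins (- or left out, the last holds). The fingers move at their own pace and stop on an object; FORCE is the grip in N (left out, the last holds). Time passes only in rows, so rows that repeat a pose let the fingers close. It gives the time, the measured TCP pose, the force and the opening at its end, in the units of the state.
- r.read_state(): the state, without advancing time (a new reading comes with each control period).
- r.camera(name): name is "scene" or "side" or "wrist"; returns a dict with "pixels" (400x640x3 uint8, blue, green, red), "z_map" (400x640 float32, m along the optical axis (not along the pixel's ray), 0 where there is no reading), "K" (3x3 intrinsics, pixels), "k1" (the pictures are not rectified: a ray, as slopes to the right and down, at radius r is drawn at 1 + k1 r^2 times it, then the intrinsics apply), "R" (3x3) and "t" (3): a world point X has camera coordinates R X + t. Camera axes: x right, y down, z forward; pixel columns grow to the right and rows downward; lengths in m; the calibration is good to about 2 mm. A picture is of the moment at which its call begins.
- r.close_job(): hands the job in, once; it reports no verdict.
The state is a dict: "time": time; "joint_positions": joint angles; "joint_vel": joint speeds; "joint_torque": joint torques, N m; "ee_pos": TCP position; "eef_rot": TCP orientation; "ft_force": force on the tool from outside, world axes, zero at the start; "torque": the same for the moment, N m; "width": finger opening in m.
Only numpy, scipy, OpenCV 4.12 (cv2) and the standard library are available. Lean on these libraries where they do the work, as an engineer would, in place of code of your own. Each camera call takes 0.05 s, during which the arm holds its last target. There are 200 camera calls.

## Working session

There is one attempt and no reset: what is moved stays moved. The work goes in short steps, Python scripts to look and compute and a shell command to move; the robot and the scene stay as the last step left them, time stands still between calls to the robot, and variables do not carry over. Pictures are saved under pics/ and viewed, about 12 in all and at most 16, crops included, and the job is handed in when it is done.

```bash
mkdir -p pics
cat > h.py <<'E'
import numpy as np, cv2
from bench import r
def shot(n):
    return r.camera(n)
def und(c,uv):
    uv=np.atleast_2d(np.asarray(uv,float)); K=c["K"]
    d=np.array([c["k1"],0,0,0,0],float)
    return cv2.undistortPoints(uv.reshape(-1,1,2),K,d).reshape(-1,2)
def rays(c,uv):
    n=und(c,uv); d=np.c_[n,np.ones(len(n))]@c["R"]; o=-c["R"].T@c["t"]; return o,d
def plane(c,uv,z):
    o,d=rays(c,uv); return o+d*((z-o[2])/d[:,2])[:,None]
def proj(c,X):
    X=np.atleast_2d(X).astype(float)
    p,_=cv2.projectPoints(X,cv2.Rodrigues(c["R"])[0],np.asarray(c["t"],float),c["K"],np.array([c["k1"],0,0,0,0],float)); return p.reshape(-1,2)
def cloud(c):
    z=c["z_map"]; h,w=z.shape; v,u=np.mgrid[:h,:w]
    n=und(c,np.c_[u.ravel(),v.ravel()]); X=(np.c_[n,np.ones(len(n))]*z.ravel()[:,None]-c["t"])@c["R"]
    X[z.ravel()==0]=np.nan; return X.reshape(h,w,3)
E
python3 - <<'E'
from h import *
s=r.read_state(); print(s, r.nose_length)
for n in("scene","side"):
    c=shot(n); cv2.imwrite(f"pics/{n}0.png",c["pixels"]); print(n,(-c["R"].T@c["t"]).round(3),c["R"].round(2),c["K"],c["k1"])
    np.save(f"{n}0.npy",c,allow_pickle=True)
E
```

```text
{'time': 0.0, 'joint_positions': array([-1.18460555,  0.33289638, -0.06470564,  1.46093264,  0.02160265,
        1.34986885, -0.08850726]), 'joint_vel': array([-0.00171057, -0.00015493,  0.00021696,  0.000248  , -0.00091315,
       -0.00063514,  0.00157576]), 'joint_torque': array([ 4.21514260e-04, -6.23258615e+01,  2.46090547e-02, -3.89895773e+01,
       -6.14201557e-02,  3.98478890e-02,  1.65924944e-04]), 'ee_pos': array([0.24830338, 0.57318971, 0.24674276]), 'eef_rot': array([ 8.35907138e-01,  5.48870441e-01, -5.70942567e-04,  4.13227851e-04]), 'ft_force': array([ 0.7993175 , -1.70774138,  0.07037883]), 'torque': array([-0.01178788,  0.02544771, -0.02799445]), 'width': 0.08684613352854302} 0.025
scene [ 1.01  -0.472  0.93 ] [[ 0.67  0.75  0.01]
 [ 0.57 -0.5  -0.65]
 [-0.48  0.44 -0.76]] [[422.08863003   0.         321.77652091]
 [  0.         422.08863003 200.32926276]
 [  0.           0.           1.        ]] -0.057771127462231266
side [ 0.279 -0.933  0.841] [[ 0.97 -0.25 -0.  ]
 [-0.15 -0.58 -0.8 ]
 [ 0.2   0.78 -0.59]] [[366.31515638   0.         320.73753044]
 [  0.         366.31515638 201.68365972]
 [  0.           0.           1.        ]] -0.07818696154852016
```

View pics/scene0.png

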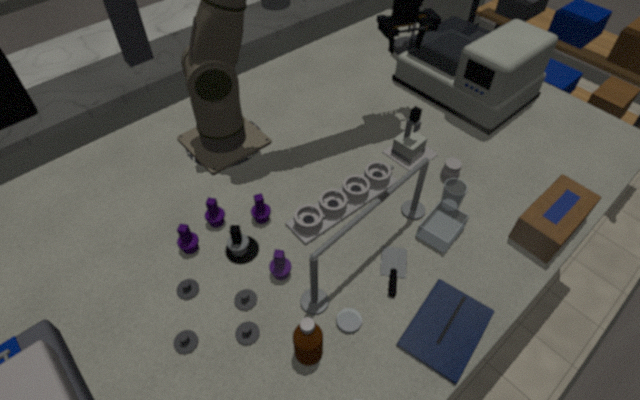

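View pics/side0.png

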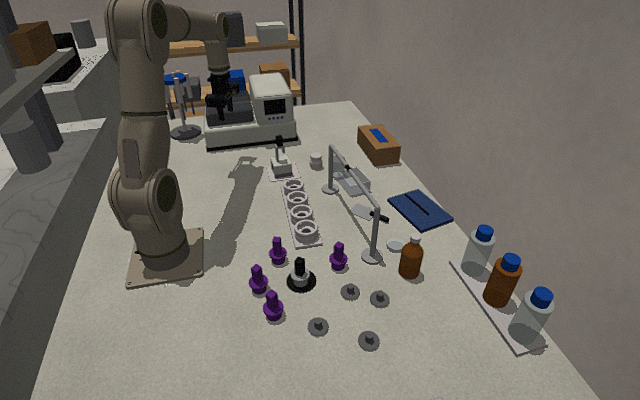

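Scene picture: four covers near (187,289), (186,341), (245,299), (247,333); the press at (237,243) on its pad with purple look-alikes around it. Cells run from (308,218) to (378,174), the wash head is at (410,145), and the rail runs from (315,262) to (420,165). Side picture agrees. Next I measure these.

```bash
cat > m.py <<'E'
from h import *
def top(c,P,uv,rad,zlo,zhi,zp):
    h,w=P.shape[:2]; v,u=np.mgrid[:h,:w]
    m=(np.hypot(u-uv[0],v-uv[1])<rad)&(P[...,2]>zlo)&(P[...,2]<zhi)
    p=np.c_[u[m],v[m]]
    if len(p)<4: return None
    cen=(p.max(0)+p.min(0))/2
    return plane(c,p.mean(0),zp)[0].round(4), np.nanmedian(P[m],0).round(4), len(p)
E
python3 - <<'E'
from m import *
T={"scene":dict(cov=[(187,289),(186,341),(245,299),(247,333)],press=(236,231),cell=[(308,215),(333,200),(356,186),(378,172)],wash=(415,113)),
"side":dict(cov=[(318,325),(369,339),(350,290),(379,297)],press=(299,262),cell=[(306,230),(301,212),(297,198),(293,186)],wash=(279,140))}
for n in T:
    c=np.load(f"{n}0.npy",allow_pickle=True).item(); P=cloud(c); t=T[n]
    print(n)
    for uv in t["cov"]: print("cov",top(c,P,uv,10,.026,.038,.032), "disc",top(c,P,uv,16,.004,.012,.008))
    print("press",top(c,P,t["press"],12,.092,.104,.098))
    for uv in t["cell"]: print("cell",top(c,P,uv,18,.046,.057,.051))
    print("wash",top(c,P,t["wash"],12,.168,.182,.176))
    # rail points
    m=(P[...,2]>.203)&(P[...,2]<.212)&(P[...,0]>.4)&(P[...,0]<.9)&(abs(P[...,1])<.6)
    X=P[m]; print("rail",len(X), X[X[:,1].argmin()],X[X[:,1].argmax()] , np.polyfit(X[:,1],X[:,0],1))
    big=cv2.resize(c["pixels"][90:310,260:460] if n=="scene" else c["pixels"][120:280,250:420],None,fx=3.5,fy=3.5,interpolation=cv2.INTER_CUBIC)
    cv2.imwrite(f"pics/{n}_rail.png",cv2.convertScaleAbs(big,alpha=1.5)[:600,:800])
    # matte: pad
    hsv=c["pixels"].astype(int).max(2)
    ux,uy=np.array(t["press"])+(0,15)
    m=(hsv<45)&(abs(P[...,2]-.006)<.006); v,u=np.nonzero(m); k=np.hypot(u-ux,v-uy)<30
    print("pad",(P[v[k],u[k],:2].max(0)+P[v[k],u[k],:2].min(0))/2, k.sum())
E
```

```text
scene
cov (array([ 0.415 , -0.3744,  0.032 ]), array([ 0.414 , -0.3743,  0.0303]), 53) disc (array([ 0.418 , -0.3748,  0.008 ]), array([ 0.419 , -0.3764,  0.0068]), 257)
cov (array([ 0.5299, -0.4479,  0.032 ]), array([ 0.5292, -0.4478,  0.0309]), 71) disc (array([ 0.5318, -0.4481,  0.008 ]), array([ 0.5333, -0.4484,  0.0069]), 369)
cov (array([ 0.5328, -0.2833,  0.032 ]), array([ 0.5323, -0.283 ,  0.0309]), 60) disc (array([ 0.5346, -0.2845,  0.008 ]), array([ 0.5363, -0.287 ,  0.0076]), 298)
cov (array([ 0.6057, -0.3303,  0.032 ]), array([ 0.6049, -0.3299,  0.0308]), 71) disc (array([ 0.6071, -0.3308,  0.008 ]), array([ 0.6087, -0.3324,  0.0067]), 351)
press (array([ 0.4038, -0.2123,  0.098 ]), array([ 0.4022, -0.2119,  0.0956]), 72)
cell (array([ 0.4624, -0.022 ,  0.051 ]), array([ 0.4612, -0.0222,  0.0494]), 249)
cell (array([0.4652, 0.0646, 0.051 ]), array([0.4641, 0.0663, 0.0495]), 276)
cell (array([0.4679, 0.1468, 0.051 ]), array([0.4667, 0.1475, 0.0494]), 274)
cell (array([0.4718, 0.228 , 0.051 ]), array([0.4715, 0.2278, 0.0497]), 229)
wash (array([0.4494, 0.407 , 0.176 ]), ar
[... 752 characters left out ...]
0) disc (array([ 0.6017, -0.3326,  0.008 ]), array([ 0.5981, -0.3355,  0.0089]), 186)
press (array([ 0.398 , -0.2129,  0.098 ]), array([ 0.3981, -0.2136,  0.0985]), 63)
cell (array([ 0.4583, -0.0103,  0.051 ]), array([ 0.4572, -0.0058,  0.0517]), 227)
cell (array([0.4601, 0.0627, 0.051 ]), array([0.4593, 0.0627, 0.0518]), 303)
cell (array([0.4632, 0.1474, 0.051 ]), array([0.4626, 0.1401, 0.0517]), 295)
cell (array([0.4635, 0.1971, 0.051 ]), array([0.461 , 0.2018, 0.0518]), 247)
wash (array([0.4434, 0.409 , 0.176 ]), array([0.4437, 0.406 , 0.1777]), 32)
rail 301 [ 0.63913439 -0.16812698  0.20810857] [0.61399031 0.24310379 0.20836572] [-0.07298148  0.62906108]
pad [ 0.39170311 -0.17963181] 274
```

View pics/scene_rail.png

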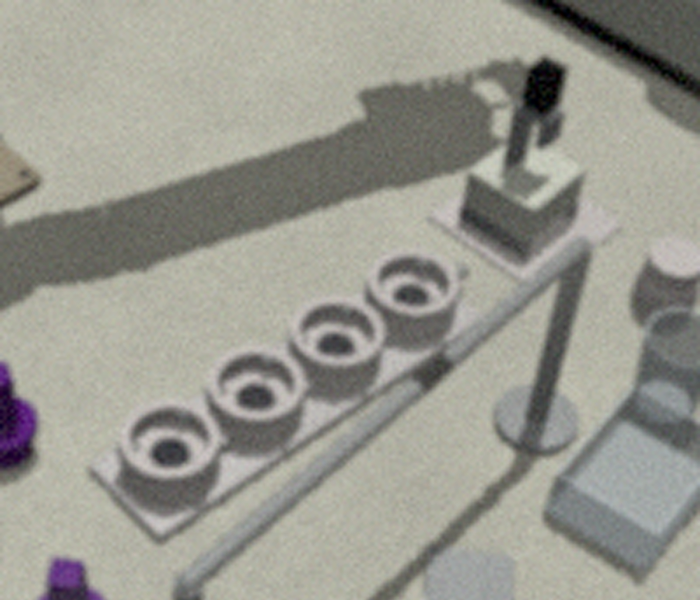

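The black band shows in the crop at (433,370), which is about (384,196) in the full picture. The two fixed cameras differ by about 4 mm in x, so I'll refine with the wrist camera. I'm moving over the manifold first.

```bash
python3 -m creep '[{"x":0.02,"y":-0.05,"z":0.03,"spin":-8},{"x":0.04,"y":-0.10,"z":0.06,"spin":-16},{"x":0.06,"y":-0.15,"z":0.09,"spin":-24},{"x":0.085,"y":-0.20,"z":0.12,"spin":-32},{"x":0.11,"y":-0.25,"z":0.15,"spin":-40},{"x":0.13,"y":-0.30,"z":0.15,"spin":-48},{"x":0.16,"y":-0.35,"z":0.15,"spin":-56},{"x":0.18,"y":-0.41,"z":0.15,"spin":-64},{"x":0.20,"y":-0.47,"z":0.15,"spin":-66.6},{"x":0.20,"y":-0.47,"z":0.15,"spin":-66.6},{"x":0.20,"y":-0.47,"z":0.15,"spin":-66.6}]'
python3 - <<'E'
from h import *
c=shot("wrist"); cv2.imwrite("pics/w1.png",c["pixels"]); np.save("w1.npy",c,allow_pickle=True)
print(c["R"].round(3),(-c["R"].T@c["t"]).round(3),c["K"][0,0]); print(r.read_state()["ee_pos"])
E
```

```text
time: 1.48
ee_pos: [0.4482, 0.1039, 0.3973]
eef_rot: [1.0, -0.0, -0.0, -0.0]
ft_force: [0.5, 0.5, -0.3]
width: 0.0869
[[ 1.    -0.     0.   ]
 [-0.    -0.963  0.269]
 [ 0.    -0.269 -0.963]] [0.449 0.178 0.535] 350.9320134301793
[0.44805222 0.1046699  0.39729706]
```

View pics/w1.png

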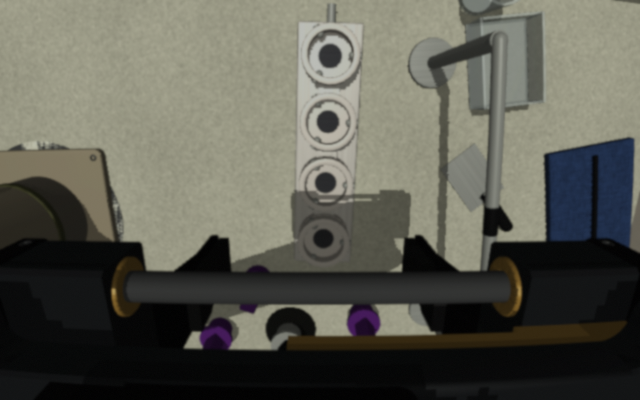

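Wrist picture: the cells' dark drains are at about (330,55), (327,121), (325,183), (322,239). The rail runs along the right side with the band near (491,222).

Run:
```python
from h import *
c=np.load("w1.npy",allow_pickle=True).item(); g=cv2.cvtColor(c["pixels"],cv2.COLOR_BGR2GRAY)
P=cloud(c)
pts=[]
for i,(u,v) in enumerate([(322,239),(325,183),(327,121),(330,55)]):
    s=g[v-14:v+15,u-14:u+15]; m=(s<np.percentile(s,50)*.6).astype(np.uint8)
    n,l,st,ce=cv2.connectedComponentsWithStats(m); k=1+np.argmax(st[1:,4]); uv=ce[k]+(u-14,v-14)
    w=P[v-33:v+34,u-36:u+37].reshape(-1,3); w=w[(w[:,2]>.045)&(w[:,2]<.057)]
    (cx,cy),rad=cv2.minEnclosingCircle((w[:,:2]*1000).astype(np.float32))
    p=plane(c,uv,.030)[0]; pts.append(p); print(i,uv.round(1),st[k,4],p.round(4),"rim encl",cx,cy,rad, np.median(w[:,2]))
    
pts=np.array(pts); print(np.diff(pts[:,:2],axis=0), np.polyfit(pts[:,1],pts[:,0],1))
# rail band & centre line from 3 cams
band={"w1":(491,222),"scene0":(384,196)}
for n,(u0,v0) in band.items():
    c=np.load(n+".npy",allow_pickle=True).item(); P=cloud(c); g=c["pixels"].max(2)
    m=(P[...,2]>.192)&(P[...,2]<.215)&(P[...,0]>.55)&(P[...,0]<.7); v,u=np.nonzero(m)
    d=m&(g<60); v,u=np.nonzero(d); k=np.hypot(u-u0,v-v0)<25; print(n,k.sum(), np.c_[u,v][k].mean(0), plane(c,np.c_[u,v][k].mean(0),.2))
    X=P[m]; f=np.polyfit(X[:,1],X[:,0],1); print(" line",f,X[:,1].min(),X[:,1].max(),np.median(X[:,2]))
```

```text
0 [323.  238.1] 285 [ 0.4597 -0.0226  0.03  ] rim encl 462.2142028808594 -11.1582612991333 52.17915344238281 0.05154008945565953
1 [325.1 182.2] 278 [0.4624 0.0655 0.03  ] rim encl 460.4864501953125 71.66644287109375 45.58755111694336 0.05151817622545312
2 [327.4 121.3] 339 [0.4651 0.1535 0.03  ] rim encl 464.799072265625 153.1518096923828 40.51318359375 0.05122733024740277
3 [329.6  55.6] 340 [0.4675 0.2415 0.03  ] rim encl 467.6114196777344 241.736328125 41.03609085083008 0.051195436653385495
[[0.00269083 0.08807794]
 [0.00277397 0.08803862]
 [0.00238068 0.0880265 ]] [0.02988241 0.46041245]
w1 414 [490.15942029 220.85990338] [[0.62815885 0.06285616 0.2       ]]
 line [-0.06418476  0.62852417] 0.007559345674837348 0.2453192571435707 0.20624054419330634
scene0 51 [383.2745098  195.56862745] [[0.62669367 0.0683838  0.2       ]]
 line [-0.08626195  0.63425695] -0.17175079823338443 1.0112895073276373 0.2045342195426493
```

```bash
python3 -m creep '[{"x":0.01,"y":-0.06},{"x":0.01,"y":-0.12},{"x":0.02,"y":-0.18},{"x":0.03,"y":-0.24},{"x":0.04,"y":-0.30},{"x":0.05,"y":-0.36},{"x":0.05,"y":-0.42},{"x":0.05,"y":-0.454},{"x":0.05,"y":-0.454},{"x":0.05,"y":-0.454},{"x":0.05,"y":-0.454}]'
cat > cov.py <<'E'
from m import *
def covers(c,verbose=False):
    P=cloud(c); m=((P[...,2]>.024)&(P[...,2]<.040)&(P[...,1]<-.2)&(P[...,1]>-.6)&(P[...,0]>.33)&(P[...,0]<.75)).astype(np.uint8)
    n,l,st,ce=cv2.connectedComponentsWithStats(m); out=[]
    for k in range(1,n):
        if st[k,4]>30: out.append((plane(c,ce[k],.032)[0].round(4),st[k].tolist()))
    return out
if __name__=="__main__":
    import sys
    c=shot("wrist"); cv2.imwrite(f"pics/{sys.argv[1]}.png",c["pixels"]); np.save(sys.argv[1]+".npy",c,allow_pickle=True)
    for o in covers(c): print(*o)
    print(r.read_state()["ee_pos"])
E
python3 cov.py w2
```

```text
[0.44800385 0.10496447 0.39729432]invalid input at $[0]: expected keys x, y, z, spin
```

View pics/w2.png

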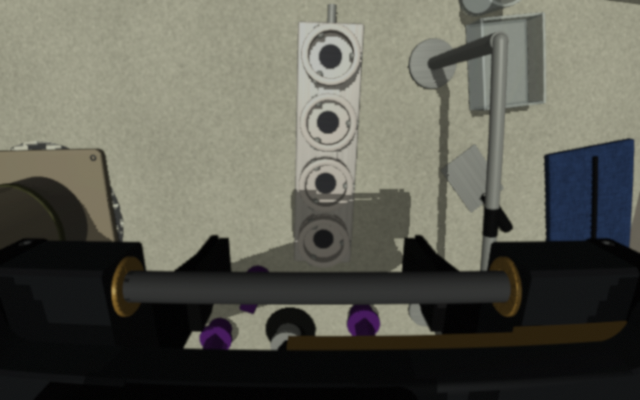

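The move was refused because every row needs all four keys, so the view hasn't changed. I'm resending it.

```bash
python3 -m creep '[{"x":0.01,"y":-0.06,"z":0,"spin":0},{"x":0.01,"y":-0.12,"z":0,"spin":0},{"x":0.02,"y":-0.18,"z":0,"spin":0},{"x":0.03,"y":-0.24,"z":0,"spin":0},{"x":0.04,"y":-0.30,"z":0,"spin":0},{"x":0.05,"y":-0.36,"z":0,"spin":0},{"x":0.05,"y":-0.42,"z":0,"spin":0},{"x":0.05,"y":-0.454,"z":0,"spin":0},{"x":0.05,"y":-0.454,"z":0,"spin":0},{"x":0.05,"y":-0.454,"z":0,"spin":0}]' && python3 cov.py w3
```

```text
time: 2.82
ee_pos: [0.4994, -0.349, 0.3971]
eef_rot: [1.0, 0.001, -0.0, -0.0]
ft_force: [-0.1, -0.1, 0.4]
width: 0.0869
[ 0.7029 -0.2575  0.032 ] [456, 70, 19, 44, 181]
[ 0.5308 -0.2841  0.032 ] [332, 104, 13, 14, 151]
[ 0.331  -0.3065  0.032 ] [195, 117, 5, 21, 69]
[ 0.6023 -0.3303  0.032 ] [380, 137, 16, 15, 172]
[ 0.4136 -0.375   0.032 ] [250, 168, 14, 14, 159]
[ 0.5285 -0.4477  0.032 ] [328, 215, 14, 14, 153]
[ 0.49952662 -0.34866036  0.39730885]
```

View pics/w3.png

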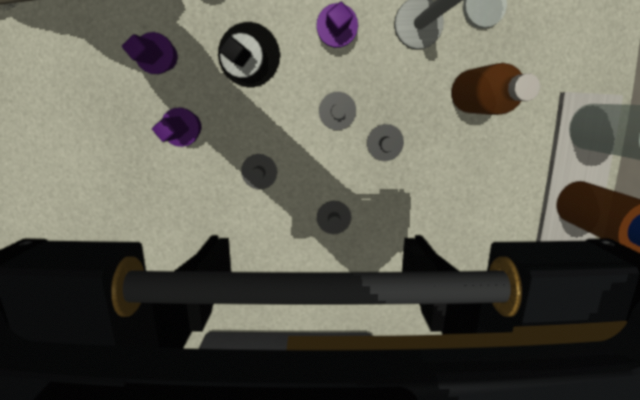

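The wrist view confirms four covers: C (.531,-.284), D (.602,-.330), A (.414,-.375) and B (.529,-.448). Pixels are (338,110), (385,143), (259,171) and (334,216). Picking B first.

```bash
python3 -m creep '[{"x":0.015,"y":-0.05,"z":-0.03,"spin":0},{"x":0.029,"y":-0.099,"z":-0.06,"spin":0},{"x":0.029,"y":-0.099,"z":-0.12,"spin":0},{"x":0.029,"y":-0.099,"z":-0.18,"spin":0},{"x":0.029,"y":-0.099,"z":-0.24,"spin":0},{"x":0.029,"y":-0.099,"z":-0.30,"spin":0},{"x":0.029,"y":-0.099,"z":-0.34,"spin":0},{"x":0.029,"y":-0.099,"z":-0.361,"spin":0},{"x":0.029,"y":-0.099,"z":-0.361,"spin":0}]' 0.06 && python3 -m creep '[{"x":0,"y":0,"z":0,"spin":0},{"x":0,"y":0,"z":0,"spin":0},{"x":0,"y":0,"z":0,"spin":0},{"x":0,"y":0,"z":0,"spin":0}]' 0.01 20
```

```text
time: 4.0
ee_pos: [0.5279, -0.4482, 0.0361]
eef_rot: [1.0, 0.001, -0.0, -0.001]
ft_force: [0.4, 0.8, 0.8]
width: 0.06
time: 4.5
ee_pos: [0.5276, -0.4496, 0.037]
eef_rot: [1.0, -0.0, 0.0, 0.0]
ft_force: [0.3, 0.3, -0.3]
width: 0.0283
```

```bash
python3 -m creep '[{"x":0,"y":0,"z":0,"spin":0},{"x":0,"y":0,"z":0,"spin":0},{"x":0,"y":0,"z":0,"spin":0},{"x":0,"y":0,"z":0.04,"spin":0},{"x":0,"y":0,"z":0.10,"spin":0},{"x":0,"y":0,"z":0.16,"spin":0},{"x":0,"y":0.06,"z":0.163,"spin":0},{"x":-0.01,"y":0.12,"z":0.163,"spin":0},{"x":-0.02,"y":0.18,"z":0.163,"spin":0},{"x":-0.03,"y":0.24,"z":0.163,"spin":0},{"x":-0.04,"y":0.30,"z":0.163,"spin":0},{"x":-0.05,"y":0.35,"z":0.163,"spin":0}]' && python3 -m creep '[{"x":-0.01,"y":0.06,"z":0,"spin":0},{"x":-0.01,"y":0.12,"z":0,"spin":0},{"x":-0.011,"y":0.18,"z":0,"spin":0},{"x":-0.011,"y":0.24,"z":0,"spin":0},{"x":-0.011,"y":0.30,"z":0,"spin":0},{"x":-0.011,"y":0.34,"z":0,"spin":0},{"x":-0.011,"y":0.34,"z":0,"spin":0},{"x":-0.011,"y":0.34,"z":0,"spin":0}]'; python3 -c "
from bench import r;print(r.read_state()['ee_pos'])"
```

```text
time: 6.0
ee_pos: [0.4768, -0.097, 0.1994]
eef_rot: [1.0, 0.001, 0.0, -0.0]
ft_force: [0.7, -0.2, 0.2]
width: 0.0198
time: 7.0
ee_pos: [0.4666, 0.2396, 0.1994]
eef_rot: [1.0, -0.001, -0.0, 0.0]
ft_force: [-0.5, -0.4, 0.8]
width: 0.0195
[0.46655322 0.2395793  0.1993934 ]
```

```bash
python3 -m creep '[{"x":0.001,"y":0.002,"z":-0.05,"spin":0},{"x":0.001,"y":0.002,"z":-0.095,"spin":0},{"x":0.001,"y":0.002,"z":-0.11,"spin":0},{"x":0.001,"y":0.002,"z":-0.117,"spin":0},{"x":0.001,"y":0.002,"z":-0.119,"spin":0},{"x":0.001,"y":0.002,"z":-0.119,"spin":0}]'
python3 - <<'E'
from bench import r; import cv2
s=r.read_state(); print(s["ee_pos"],s["ft_force"])
c=r.camera("scene"); cv2.imwrite("pics/s1.png",cv2.convertScaleAbs(cv2.resize(c["pixels"][110:250,270:450],None,fx=4,fy=4,interpolation=cv2.INTER_CUBIC),alpha=1.6))
E
```

```text
time: 7.75
ee_pos: [0.4681, 0.2427, 0.0817]
eef_rot: [1.0, -0.0, 0.001, -0.001]
ft_force: [-0.2, -1.6, 1.0]
width: 0.0195
[0.46813933 0.24269583 0.08170819] [-0.24387927 -1.64240474  1.0023105 ]
```

View pics/s1.png

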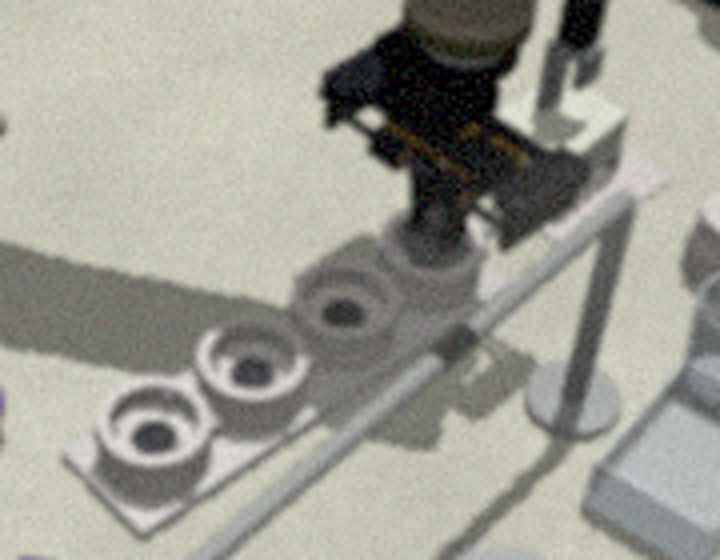

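The cover sits in cell 3 in the zoom, with the hand at about (440,230). Releasing it and going to D.

```bash
python3 -m creep '[{"x":0,"y":0,"z":0,"spin":0},{"x":0,"y":0,"z":0,"spin":0},{"x":0,"y":0,"z":0,"spin":0},{"x":0,"y":0,"z":0.02,"spin":0},{"x":0,"y":0,"z":0.06,"spin":0},{"x":0,"y":-0.03,"z":0.11,"spin":0},{"x":0,"y":-0.09,"z":0.12,"spin":0},{"x":0,"y":-0.15,"z":0.12,"spin":0},{"x":0,"y":-0.21,"z":0.12,"spin":0},{"x":0,"y":-0.27,"z":0.12,"spin":0},{"x":0.01,"y":-0.33,"z":0.12,"spin":0},{"x":0.03,"y":-0.38,"z":0.12,"spin":0}]' 0.05 && python3 -m creep '[{"x":0.02,"y":-0.05,"z":0,"spin":0},{"x":0.05,"y":-0.10,"z":0,"spin":0},{"x":0.08,"y":-0.15,"z":0,"spin":0},{"x":0.104,"y":-0.192,"z":0,"spin":0},{"x":0.104,"y":-0.192,"z":0,"spin":0},{"x":0.104,"y":-0.192,"z":0,"spin":0}]'
python3 - <<'E'
from h import *
from cov import covers
for n in("scene","side"):
    c=shot(n)
    for o in covers(c): print(n,*o)
P=cloud(c)
print(r.read_state()["ee_pos"])
E
```

```text
time: 9.3
ee_pos: [0.4973, -0.1396, 0.2012]
eef_rot: [1.0, -0.0, 0.001, -0.001]
ft_force: [1.2, 1.0, -0.6]
width: 0.0501
time: 10.05
ee_pos: [0.6013, -0.3292, 0.2003]
eef_rot: [1.0, -0.0, -0.0, -0.0]
ft_force: [-0.5, 0.4, -0.2]
width: 0.0502
scene [ 0.4157 -0.3748  0.032 ] [182, 280, 8, 9, 58]
scene [ 0.6057 -0.3304  0.032 ] [242, 324, 9, 10, 71]
side [ 0.7146 -0.2738  0.032 ] [399, 264, 21, 12, 81]
side [ 0.5289 -0.2862  0.032 ] [347, 283, 7, 8, 44]
side [ 0.6017 -0.3314  0.032 ] [377, 291, 7, 7, 40]
side [ 0.4109 -0.3754  0.032 ] [314, 317, 8, 10, 57]
[ 0.60170497 -0.32798923  0.20080911]
```

```bash
python3 -m creep '[{"x":0,"y":-0.001,"z":-0.06,"spin":0},{"x":0,"y":-0.001,"z":-0.12,"spin":0},{"x":0,"y":-0.001,"z":-0.15,"spin":0},{"x":0,"y":-0.001,"z":-0.164,"spin":0},{"x":0,"y":-0.001,"z":-0.164,"spin":0}]' 0.05 && python3 -m creep '[{"x":0,"y":0,"z":0,"spin":0},{"x":0,"y":0,"z":0,"spin":0},{"x":0,"y":0,"z":0,"spin":0},{"x":0,"y":0,"z":0,"spin":0},{"x":0,"y":0,"z":0,"spin":0},{"x":0,"y":0,"z":0,"spin":0},{"x":0,"y":0,"z":0.05,"spin":0},{"x":-0.01,"y":0,"z":0.11,"spin":0},{"x":-0.05,"y":0.03,"z":0.164,"spin":0},{"x":-0.10,"y":0.06,"z":0.164,"spin":0},{"x":-0.12,"y":0.11,"z":0.164,"spin":0},{"x":-0.13,"y":0.17,"z":0.164,"spin":0}]' 0.01 && python3 -m creep '[{"x":-0.005,"y":0.06,"z":0,"spin":0},{"x":-0.007,"y":0.12,"z":0,"spin":0},{"x":-0.007,"y":0.18,"z":0,"spin":0},{"x":-0.007,"y":0.24,"z":0,"spin":0},{"x":-0.007,"y":0.29,"z":0,"spin":0},{"x":-0.007,"y":0.3125,"z":0,"spin":0},{"x":-0.007,"y":0.3125,"z":0,"spin":0},{"x":-0.007,"y":0.3125,"z":0,"spin":0}]'; for i in 1 2 3; do python3 -c "
from bench import r;r.camera('side');print(r.read_state()['ee_pos'])";done
```

```text
time: 10.78
ee_pos: [0.6017, -0.3297, 0.0369]
eef_rot: [1.0, 0.0, 0.0, -0.0]
ft_force: [-0.5, -0.4, 0.4]
width: 0.0502
time: 12.28
ee_pos: [0.4699, -0.16, 0.1999]
eef_rot: [1.0, -0.001, -0.0, -0.001]
ft_force: [0.6, 1.7, -0.0]
width: 0.0192
time: 13.28
ee_pos: [0.4647, 0.1502, 0.2005]
eef_rot: [1.0, -0.001, -0.0, 0.0]
ft_force: [-0.3, 0.1, -1.0]
width: 0.0195
[0.46470016 0.15017581 0.20056738]
[0.46468297 0.15029083 0.20059805]
[0.46468637 0.15053709 0.20066152]
```

```bash
python3 -m creep '[{"x":0,"y":0.002,"z":-0.05,"spin":0},{"x":0,"y":0.002,"z":-0.095,"spin":0},{"x":0,"y":0.002,"z":-0.11,"spin":0},{"x":0,"y":0.002,"z":-0.118,"spin":0},{"x":0,"y":0.002,"z":-0.120,"spin":0},{"x":0,"y":0.002,"z":-0.120,"spin":0}]' && python3 -m creep '[{"x":0,"y":0,"z":0,"spin":0},{"x":0,"y":0,"z":0,"spin":0},{"x":0,"y":0,"z":0,"spin":0},{"x":0,"y":0,"z":0.02,"spin":0},{"x":0,"y":0,"z":0.06,"spin":0},{"x":0,"y":-0.03,"z":0.11,"spin":0},{"x":0,"y":-0.09,"z":0.12,"spin":0},{"x":0,"y":-0.15,"z":0.12,"spin":0},{"x":0.01,"y":-0.21,"z":0.12,"spin":0},{"x":0.02,"y":-0.27,"z":0.12,"spin":0},{"x":0.03,"y":-0.33,"z":0.12,"spin":0},{"x":0.05,"y":-0.385,"z":0.12,"spin":0}]' 0.05 && python3 -m creep '[{"x":0.01,"y":-0.04,"z":0,"spin":0},{"x":0.016,"y":-0.052,"z":0,"spin":0},{"x":0.016,"y":-0.052,"z":0,"spin":0},{"x":0.016,"y":-0.052,"z":0,"spin":0}]'
python3 - <<'E'
from h import *
from cov import covers
for n in("scene","side"):
    c=shot(n); np.save(n+"1.npy",c,allow_pickle=True)
    for o in covers(c): print(n,*o)
c=np.load("scene1.npy",allow_pickle=True).item()
cv2.imwrite("pics/s2.png",cv2.convertScaleAbs(cv2.resize(c["pixels"][110:250,270:450],None,fx=4,fy=4,interpolation=cv2.INTER_CUBIC),alpha=1.6))
print(r.read_state()["ee_pos"])
E
```

```text
time: 14.18
ee_pos: [0.4651, 0.1542, 0.0816]
eef_rot: [1.0, -0.0, 0.001, -0.001]
ft_force: [0.7, -0.3, -0.7]
width: 0.0193
time: 15.68
ee_pos: [0.5145, -0.2317, 0.2008]
eef_rot: [1.0, 0.0, 0.0, 0.0]
ft_force: [0.9, 1.1, 2.1]
width: 0.0498
time: 16.18
ee_pos: [0.5301, -0.281, 0.2007]
eef_rot: [1.0, 0.0, -0.0, -0.0]
ft_force: [-0.1, 0.6, -1.0]
width: 0.0499
scene [ 0.4158 -0.3745  0.032 ] [182, 280, 8, 9, 57]
scene [ 0.5332 -0.2836  0.032 ] [240, 290, 9, 9, 64]
side [ 0.7126 -0.2735  0.032 ] [399, 264, 20, 12, 71]
side [ 0.5289 -0.2851  0.032 ] [347, 283, 7, 8, 40]
side [ 0.4112 -0.3755  0.032 ] [314, 317, 8, 9, 58]
[ 0.53028939 -0.28065484  0.20081574]
```

View pics/s2.png

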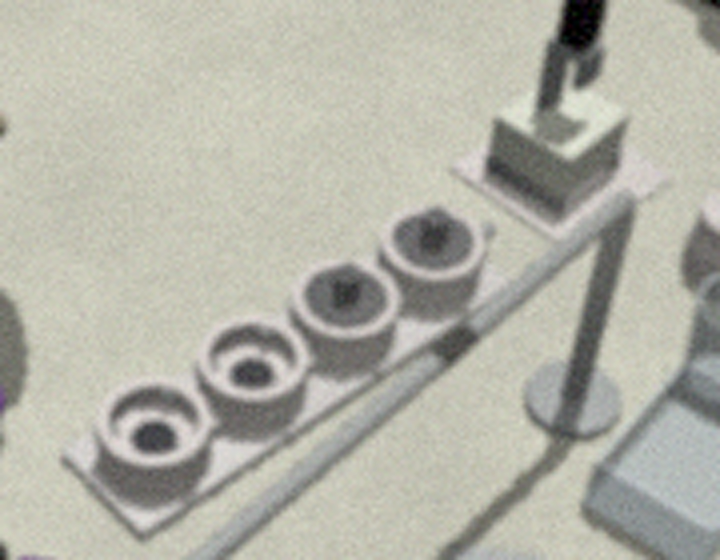

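Covers lie level in cells 3 (432,240) and 2 (345,290) of the zoom. Next is C into cell 1, then to A.

```bash
python3 -m creep '[{"x":0,"y":-0.002,"z":-0.06,"spin":0},{"x":0,"y":-0.002,"z":-0.12,"spin":0},{"x":0,"y":-0.002,"z":-0.15,"spin":0},{"x":0,"y":-0.002,"z":-0.164,"spin":0},{"x":0,"y":-0.002,"z":-0.164,"spin":0}]' 0.05 && python3 -m creep '[{"x":0,"y":0,"z":0,"spin":0},{"x":0,"y":0,"z":0,"spin":0},{"x":0,"y":0,"z":0,"spin":0},{"x":0,"y":0,"z":0,"spin":0},{"x":0,"y":0,"z":0,"spin":0},{"x":0,"y":0,"z":0,"spin":0},{"x":0,"y":0,"z":0.05,"spin":0},{"x":0,"y":0,"z":0.11,"spin":0},{"x":-0.02,"y":0.03,"z":0.164,"spin":0},{"x":-0.04,"y":0.08,"z":0.164,"spin":0},{"x":-0.06,"y":0.13,"z":0.164,"spin":0},{"x":-0.068,"y":0.19,"z":0.164,"spin":0}]' 0.01 && python3 -m creep '[{"x":0,"y":0.06,"z":0,"spin":0},{"x":0,"y":0.12,"z":0,"spin":0},{"x":0,"y":0.16,"z":0,"spin":0},{"x":0,"y":0.16,"z":0,"spin":0},{"x":0,"y":0.16,"z":0,"spin":0},{"x":0,"y":0.16,"z":0,"spin":0}]'
```

```text
time: 16.9
ee_pos: [0.5302, -0.2834, 0.0369]
eef_rot: [1.0, 0.0, -0.0, 0.0]
ft_force: [-0.0, -0.3, 1.1]
width: 0.05
time: 18.4
ee_pos: [0.4651, -0.1147, 0.2018]
eef_rot: [1.0, -0.002, -0.0, 0.001]
ft_force: [0.4, 1.3, 0.2]
width: 0.0194
time: 19.15
ee_pos: [0.4661, 0.0433, 0.2024]
eef_rot: [1.0, -0.002, 0.0, 0.0]
ft_force: [0.0, 0.4, -0.4]
width: 0.0193
```

```bash
python3 -m creep '[{"x":0,"y":0,"z":0,"spin":0},{"x":0,"y":0,"z":0,"spin":0},{"x":0,"y":0,"z":0,"spin":0}]'; python3 -c "
from bench import r
s=r.read_state()
for k in s: print(k,s[k])"
```

```text
time: 19.52
ee_pos: [0.466, 0.0445, 0.2025]
eef_rot: [1.0, -0.001, 0.0, 0.0]
ft_force: [-0.0, 0.2, -0.6]
width: 0.0195
time 19.525
joint_positions [-1.26669469 -0.04950254  1.07286412  1.96192186  0.04730314  1.20368396
 -0.21348276]
joint_vel [-3.12349928e-03  7.90415482e-04 -1.03088381e-03 -4.03509978e-05
  8.19147728e-04  1.04494572e-03  1.55542759e-04]
joint_torque [ 8.56601796e-02 -1.26960200e+01 -1.62416272e+00 -3.75581110e+01
 -5.12032723e-02  2.24751898e-02  1.82371921e-03]
ee_pos [0.46602659 0.04453093 0.20247373]
eef_rot [ 9.99999368e-01 -1.07469207e-03  7.39130811e-05  3.22589573e-04]
ft_force [-0.03558883  0.23837737 -0.59671414]
torque [-0.0526098   0.03212419  0.05213191]
width 0.01951144828213616
```

```bash
python3 -m creep '[{"x":-0.004,"y":0.021,"z":0,"spin":0},{"x":-0.004,"y":0.021,"z":-0.03,"spin":0},{"x":-0.004,"y":0.021,"z":-0.08,"spin":0},{"x":-0.004,"y":0.021,"z":-0.11,"spin":0},{"x":-0.004,"y":0.021,"z":-0.110,"spin":0},{"x":-0.004,"y":0.021,"z":-0.110,"spin":0}]'; python3 -c "
from bench import r
s=r.read_state();print(s['ee_pos'],s['joint_positions'])"
```

```text
time: 20.27
ee_pos: [0.4628, 0.0656, 0.0937]
eef_rot: [1.0, -0.001, 0.001, 0.0]
ft_force: [0.8, 0.4, -0.6]
width: 0.0194
[0.46277051 0.06564529 0.09365386] [-1.1991372   0.22425774  1.06221558  2.0809548  -0.23816483  0.96226111
 -0.01225106]
```

```bash
python3 -m creep '[{"x":0,"y":0,"z":-0.01,"spin":0},{"x":0,"y":0,"z":-0.0125,"spin":0},{"x":0,"y":0,"z":-0.0125,"spin":0}]' && python3 -m creep '[{"x":0,"y":0,"z":0,"spin":0},{"x":0,"y":0,"z":0,"spin":0},{"x":0,"y":0,"z":0,"spin":0},{"x":0,"y":0,"z":0.02,"spin":0},{"x":0,"y":0,"z":0.06,"spin":0},{"x":0,"y":-0.03,"z":0.11,"spin":0},{"x":0,"y":-0.08,"z":0.12,"spin":0},{"x":0,"y":-0.13,"z":0.12,"spin":0},{"x":0,"y":-0.18,"z":0.12,"spin":0},{"x":0,"y":-0.22,"z":0.12,"spin":0},{"x":0,"y":-0.22,"z":0.12,"spin":0}]' 0.05 && python3 -m creep '[{"x":-0.01,"y":-0.05,"z":0,"spin":0},{"x":-0.02,"y":-0.10,"z":0,"spin":0},{"x":-0.03,"y":-0.15,"z":0,"spin":0},{"x":-0.045,"y":-0.20,"z":0,"spin":0},{"x":-0.049,"y":-0.2205,"z":0,"spin":0},{"x":-0.049,"y":-0.2205,"z":0,"spin":0},{"x":-0.049,"y":-0.2205,"z":0,"spin":0}]'
python3 - <<'E'
from h import *
from cov import covers
for n in("scene","side"):
    c=shot(n)
    for o in covers(c): print(n,*o)
    h=c["pixels"].astype(int); P=cloud(c)
    m=((P[...,2]>.09)&(P[...,2]<.105)&(P[...,0]<.55)&(P[...,0]>.25)&(P[...,1]<-.1)&(P[...,1]>-.5)).astype(np.uint8)
    k,l,st,ce=cv2.connectedComponentsWithStats(m)
    print([plane(c,ce[i],.095)[0][:2].round(3).tolist() for i in range(1,k) if st[i,4]>20])
s=r.read_state();print(s['ee_pos'],s['joint_positions'].round(2))
E
```

```text
time: 20.65
ee_pos: [0.4621, 0.0661, 0.0802]
eef_rot: [1.0, -0.001, 0.0, 0.0]
ft_force: [-1.3, 2.1, 1.7]
width: 0.0191
time: 22.02
ee_pos: [0.461, -0.1584, 0.1999]
eef_rot: [1.0, -0.004, -0.0, 0.002]
ft_force: [-0.7, 0.7, 0.1]
width: 0.0499
time: 22.9
ee_pos: [0.4139, -0.3732, 0.1999]
eef_rot: [1.0, -0.0, 0.0, -0.0]
ft_force: [-0.1, 1.0, -0.1]
width: 0.0502
scene [ 0.41  -0.222  0.032] [228, 241, 19, 11, 71]
scene [ 0.4156 -0.3747  0.032 ] [182, 280, 8, 9, 57]
[[0.353, -0.109], [0.284, -0.205], [0.403, -0.212], [0.531, -0.174]]
side [ 0.715  -0.2741  0.032 ] [399, 264, 21, 12, 81]
side [ 0.411  -0.3757  0.032 ] [314, 317, 8, 9, 59]
[[0.349, -0.109], [0.278, -0.208], [0.307, -0.308]]
[ 0.41406368 -0.37313236  0.19996327] [-0.28  0.39  1.16  1.75 -0.38  1.25  0.97]
```

```bash
python3 -m creep '[{"x":0,"y":-0.001,"z":-0.03,"spin":8},{"x":0,"y":-0.001,"z":-0.06,"spin":16},{"x":0,"y":-0.001,"z":-0.09,"spin":24},{"x":0,"y":-0.001,"z":-0.13,"spin":24},{"x":0,"y":-0.001,"z":-0.155,"spin":24},{"x":0,"y":-0.001,"z":-0.1635,"spin":24},{"x":0,"y":-0.001,"z":-0.1635,"spin":24}]' 0.05 && python3 -m creep '[{"x":0,"y":0,"z":0,"spin":0},{"x":0,"y":0,"z":0,"spin":0},{"x":0,"y":0,"z":0,"spin":0},{"x":0,"y":0,"z":0,"spin":0},{"x":0,"y":0,"z":0,"spin":0},{"x":0,"y":0,"z":0,"spin":0},{"x":0,"y":0,"z":0.05,"spin":0},{"x":0,"y":0,"z":0.11,"spin":0},{"x":0,"y":0,"z":0.164,"spin":0},{"x":0.01,"y":0.05,"z":0.164,"spin":0},{"x":0.02,"y":0.10,"z":0.164,"spin":0},{"x":0.02,"y":0.10,"z":0.164,"spin":0}]' 0.01 && python3 -m creep '[{"x":0.01,"y":0.05,"z":0,"spin":0},{"x":0.02,"y":0.10,"z":0,"spin":0},{"x":0.026,"y":0.15,"z":0,"spin":0},{"x":0.026,"y":0.20,"z":0,"spin":0},{"x":0.026,"y":0.24,"z":0,"spin":0},{"x":0.026,"y":0.252,"z":0,"spin":0},{"x":0.026,"y":0.252,"z":0,"spin":0},{"x":0.026,"y":0.252,"z":-0.05,"spin":0},{"x":0.026,"y":0.252,"z":-0.10,"spin":0},{"x":0.026,"y":0.252,"z":-0.11,"spin":0},{"x":0.026,"y":0.252,"z":-0.11,"spin":0}]'
```

```text
time: 23.88
ee_pos: [0.4135, -0.3753, 0.0368]
eef_rot: [0.978, 0.208, 0.0, 0.0]
ft_force: [-0.2, -0.4, 0.7]
width: 0.0498
time: 25.38
ee_pos: [0.4349, -0.2709, 0.2]
eef_rot: [0.977, 0.211, 0.001, -0.001]
ft_force: [0.6, 0.1, -1.1]
width: 0.0195
time: 26.75
ee_pos: [0.4593, -0.0251, 0.0912]
eef_rot: [0.979, 0.206, -0.0, 0.001]
ft_force: [0.2, -0.0, -0.6]
width: 0.0196
```

```bash
python3 -m creep '[{"x":0,"y":0.001,"z":-0.008,"spin":0},{"x":0,"y":0.001,"z":-0.011,"spin":0},{"x":0,"y":0.001,"z":-0.011,"spin":0}]' && python3 -m creep '[{"x":0,"y":0,"z":0,"spin":0},{"x":0,"y":0,"z":0,"spin":0},{"x":0,"y":0,"z":0,"spin":0},{"x":0,"y":0,"z":0.02,"spin":0},{"x":0,"y":0,"z":0.06,"spin":0},{"x":-0.01,"y":-0.04,"z":0.10,"spin":-8},{"x":-0.02,"y":-0.08,"z":0.15,"spin":-16},{"x":-0.03,"y":-0.13,"z":0.17,"spin":-24},{"x":-0.04,"y":-0.18,"z":0.19,"spin":-24},{"x":-0.05,"y":-0.24,"z":0.22,"spin":-24},{"x":-0.05,"y":-0.24,"z":0.22,"spin":-24},{"x":-0.05,"y":-0.24,"z":0.22,"spin":-24}]' 0.05
python3 - <<'E'
from h import *
s=r.read_state();print(s['ee_pos'],s['joint_positions'].round(2))
a=shot("wrist"); np.save("w4.npy",a,allow_pickle=True)
b=shot("scene"); np.save("scene2.npy",b,allow_pickle=True)
P=cloud(a); m=(abs(P[...,2]-.098)<.006)&(P[...,0]<.46)&(P[...,0]>.36)&(P[...,1]<-.17)&(P[...,1]>-.26)
v,u=np.nonzero(m); print(len(u), plane(a,[u.mean(),v.mean()],.098))
q=plane(a,np.c_[u,v],.098)[:,:2]; print(cv2.minAreaRect((q*1000).astype(np.float32)))
w=cv2.resize(a["pixels"][:260,140:540],(800,520)); cv2.imwrite("pics/w4.png",cv2.convertScaleAbs(w,alpha=1.4))
cv2.imwrite("pics/s3.png",cv2.convertScaleAbs(cv2.resize(b["pixels"][110:250,270:450],None,fx=4,fy=4,interpolation=cv2.INTER_CUBIC),alpha=1.6))
E
```

```text
time: 27.12
ee_pos: [0.4593, -0.0228, 0.0799]
eef_rot: [0.978, 0.207, 0.0, 0.0]
ft_force: [-1.3, 0.1, 2.3]
width: 0.0191
time: 28.62
ee_pos: [0.4091, -0.2625, 0.2993]
eef_rot: [1.0, -0.001, 0.0, 0.0]
ft_force: [0.6, 0.4, -0.9]
width: 0.0498
[ 0.40909849 -0.26247943  0.29932256] [-0.85 -0.19  1.22  1.78  0.18  1.43  0.34]
633 [[ 0.40029398 -0.21090583  0.098     ]]
((400.3579406738281, -211.05276489257812), (24.034488677978516, 23.906309127807617), 49.91455078125)
```

View pics/w4.png

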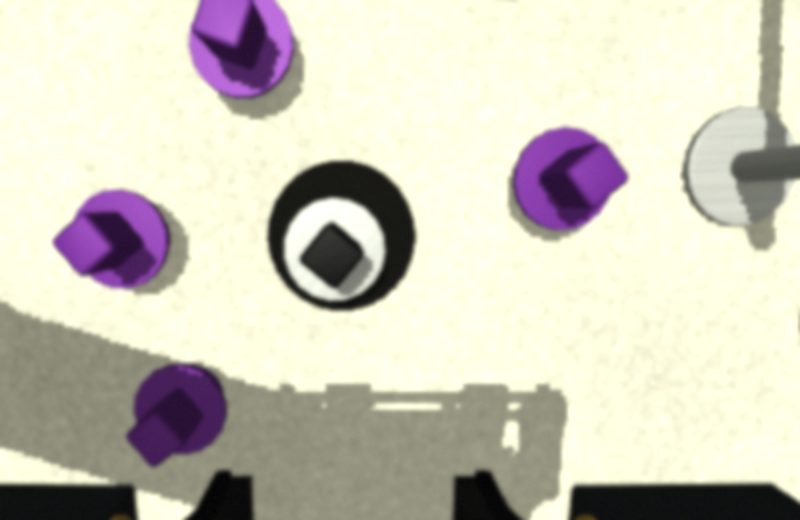

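View pics/s3.png

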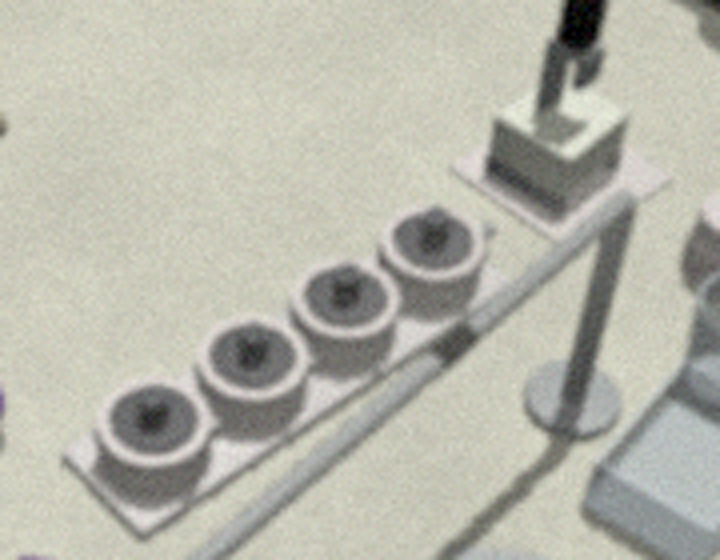

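Wrist view: the press grip, turned about 50°, is at crop (332,255) on the pad at (341,235). The purple ones are kept out of it. The scene zoom shows all four covers laid in their cells. Now gripping the press.

```bash
python3 -m creep '[{"x":-0.003,"y":0.01,"z":-0.02,"spin":-10},{"x":-0.006,"y":0.025,"z":-0.04,"spin":-20},{"x":-0.009,"y":0.04,"z":-0.07,"spin":-30},{"x":-0.009,"y":0.0515,"z":-0.10,"spin":-40},{"x":-0.009,"y":0.0515,"z":-0.13,"spin":-40},{"x":-0.009,"y":0.0515,"z":-0.15,"spin":-40},{"x":-0.009,"y":0.0515,"z":-0.15,"spin":-40}]' 0.06
python3 - <<'E'
from h import *
s=r.read_state();print(s['ee_pos'],s['joint_positions'].round(2))
a=np.load("w4.npy",allow_pickle=True).item(); P=cloud(a); g=a["pixels"].max(2)
v,u=np.nonzero((g<60)&(P[...,2]>.001)&(P[...,2]<.012)); k=np.hypot(u-310,v-117)<45
h=cv2.convexHull(np.c_[u,v][k].astype(np.float32)); e=cv2.fitEllipse(h); q=plane(a,h.reshape(-1,2),.006)[:,:2]
print("pad",plane(a,e[0],.006), cv2.minEnclosingCircle((q*1000).astype(np.float32)))
v,u=np.nonzero((abs(P[...,2]-.042)<.004)&(g>90)); k=np.hypot(u-308,v-122)<40
q=plane(a,np.c_[u,v][k],.042)[:,:2]; print("shoulder",cv2.minEnclosingCircle((q*1000).astype(np.float32)))
E
```

```text
time: 29.6
ee_pos: [0.399, -0.2101, 0.1481]
eef_rot: [0.94, -0.342, -0.002, 0.001]
ft_force: [-0.4, 0.0, -0.1]
width: 0.0598
[ 0.3990103  -0.21007863  0.14809751] [-0.72 -0.    1.13  2.06  0.01  1.08 -0.29]
pad [[ 0.40330953 -0.20492582  0.006     ]] ((403.3542785644531, -205.9128875732422), 43.50299072265625)
shoulder ((400.21038818359375, -211.15440368652344), 27.91956329345703)
```

```bash
python3 -m creep '[{"x":0.001,"y":-0.001,"z":-0.03,"spin":0},{"x":0.001,"y":-0.001,"z":-0.055,"spin":0},{"x":0.001,"y":-0.001,"z":-0.066,"spin":0},{"x":0.001,"y":-0.001,"z":-0.066,"spin":0}]' && python3 -m creep '[{"x":0,"y":0,"z":0,"spin":0},{"x":0,"y":0,"z":0,"spin":0},{"x":0,"y":0,"z":0,"spin":0},{"x":0,"y":0,"z":0,"spin":0},{"x":0,"y":0,"z":0,"spin":0},{"x":0,"y":0,"z":0,"spin":0},{"x":0,"y":0,"z":0,"spin":0},{"x":0,"y":0,"z":0,"spin":0}]' 0.01 45; python3 -c "
from bench import r
s=r.read_state();print(s['ee_pos'],s['ft_force'],s['joint_positions'].round(2))"
```

```text
time: 30.1
ee_pos: [0.4009, -0.2121, 0.0836]
eef_rot: [0.939, -0.343, -0.001, 0.001]
ft_force: [0.6, -0.4, 0.7]
width: 0.0602
time: 31.1
ee_pos: [0.4009, -0.2122, 0.0834]
eef_rot: [0.939, -0.343, -0.0, 0.0]
ft_force: [-2.2, 1.5, 0.7]
width: 0.0233
[ 0.40092541 -0.21215662  0.08344109] [-2.19134215  1.51168797  0.68346548] [-0.62  0.22  1.11  2.12 -0.24  0.94 -0.08]
```

```bash
python3 -m creep '[{"x":0,"y":0,"z":0.03,"spin":0},{"x":0,"y":0,"z":0.08,"spin":0},{"x":0,"y":0,"z":0.114,"spin":0},{"x":0.01,"y":0.05,"z":0.114,"spin":0},{"x":0.03,"y":0.10,"z":0.114,"spin":0},{"x":0.05,"y":0.15,"z":0.114,"spin":0},{"x":0.059,"y":0.1895,"z":0.114,"spin":0},{"x":0.059,"y":0.1895,"z":0.114,"spin":0},{"x":0.059,"y":0.1895,"z":0.114,"spin":0},{"x":0.059,"y":0.1895,"z":0.114,"spin":0}]'
python3 - <<'E'
from h import *
s=r.read_state();print(s['ee_pos'],s['ft_force'],s['joint_positions'].round(2))
b=shot("side"); cv2.imwrite("pics/d1.png",cv2.convertScaleAbs(cv2.resize(b["pixels"][100:300,230:400],None,fx=3,fy=3,interpolation=cv2.INTER_CUBIC),alpha=1.6))
E
```

```text
time: 32.35
ee_pos: [0.4598, -0.0239, 0.1974]
eef_rot: [0.939, -0.344, -0.0, 0.0]
ft_force: [-0.1, -0.3, -2.2]
width: 0.0236
[ 0.45982895 -0.02394308  0.19744455] [-0.08808077 -0.26126053 -2.19421103] [-0.97 -0.05  0.91  1.98  0.05  1.19 -0.77]
```

View pics/d1.png

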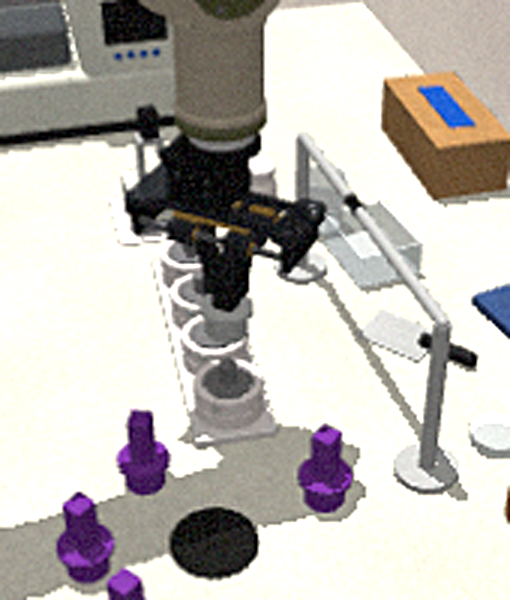

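The press is held upright over cell 0, and the pad is clear. Now pressing. (11 views used.)

```bash
python3 -m creep '[{"x":0,"y":0.001,"z":-0.04,"spin":0},{"x":0,"y":0.001,"z":-0.06,"spin":0},{"x":0,"y":0.001,"z":-0.066,"spin":0},{"x":0,"y":0.001,"z":-0.068,"spin":0},{"x":0,"y":0.001,"z":-0.070,"spin":0},{"x":0,"y":0.001,"z":-0.070,"spin":0}]' && python3 -m creep '[{"x":0,"y":0,"z":-0.001,"spin":0},{"x":0,"y":0,"z":-0.002,"spin":0},{"x":0,"y":0,"z":-0.003,"spin":0},{"x":0,"y":0,"z":-0.004,"spin":0}]'
```

```text
time: 33.15
ee_pos: [0.4605, -0.0219, 0.1281]
eef_rot: [0.939, -0.343, 0.0, 0.0]
ft_force: [0.6, -0.4, -0.8]
width: 0.0238
time: 33.65
ee_pos: [0.4604, -0.0217, 0.1237]
eef_rot: [0.939, -0.343, 0.0, 0.0]
ft_force: [0.5, 0.4, 1.8]
width: 0.0238
```

```bash
python3 -m creep '[{"x":0,"y":0,"z":-0.001,"spin":0},{"x":0,"y":0,"z":-0.002,"spin":0},{"x":0,"y":0,"z":-0.003,"spin":0}]' && python3 -m creep '[{"x":0,"y":0,"z":-0.001,"spin":0},{"x":0,"y":0,"z":-0.002,"spin":0},{"x":0,"y":0,"z":-0.003,"spin":0}]'&& python3 -m creep '[{"x":0,"y":0,"z":-0.001,"spin":0},{"x":0,"y":0,"z":-0.002,"spin":0}]'
```

```text
time: 34.02
ee_pos: [0.4594, -0.0217, 0.12]
eef_rot: [0.939, -0.343, -0.001, 0.001]
ft_force: [-0.6, -0.2, -3.0]
width: 0.0234
time: 34.4
ee_pos: [0.46, -0.0218, 0.1174]
eef_rot: [0.939, -0.343, -0.0, 0.0]
ft_force: [0.4, 0.3, -3.2]
width: 0.0237
time: 34.65
ee_pos: [0.46, -0.0218, 0.1154]
eef_rot: [0.939, -0.343, -0.0, 0.0]
ft_force: [-0.7, 0.2, 0.0]
width: 0.0237
```

```bash
python3 -m creep '[{"x":0,"y":0,"z":-0.001,"spin":0},{"x":0,"y":0,"z":-0.001,"spin":0}]' && python3 -m creep '[{"x":0,"y":0,"z":-0.001,"spin":0},{"x":0,"y":0,"z":-0.001,"spin":0}]'&& python3 -m creep '[{"x":0,"y":0,"z":-0.001,"spin":0},{"x":0,"y":0,"z":-0.001,"spin":0}]'
```

```text
time: 34.9
ee_pos: [0.4602, -0.0218, 0.1154]
eef_rot: [0.939, -0.343, -0.0, 0.0]
ft_force: [-5.9, 0.1, 15.0]
width: 0.0238
time: 35.15
ee_pos: [0.4604, -0.0218, 0.1153]
eef_rot: [0.939, -0.343, -0.001, -0.0]
ft_force: [-12.5, 0.3, 32.4]
width: 0.0238
time: 35.4
ee_pos: [0.4608, -0.0216, 0.1151]
eef_rot: [0.939, -0.343, -0.001, -0.001]
ft_force: [-17.0, 1.1, 44.9]
width: 0.0241
```

It clicked with a force drop near TCP z = .122 and hit a hard stop at .1154, which is exactly home height. On to cell 1.

```bash
python3 -m creep '[{"x":0,"y":0,"z":0.02,"spin":0},{"x":0,"y":0,"z":0.063,"spin":0},{"x":0.001,"y":0.045,"z":0.063,"spin":0},{"x":0.0022,"y":0.088,"z":0.063,"spin":0},{"x":0.0022,"y":0.088,"z":0.063,"spin":0},{"x":0.0022,"y":0.088,"z":0.063,"spin":0},{"x":0.0022,"y":0.088,"z":0.063,"spin":0}]' && python3 -m creep '[{"x":0,"y":0,"z":-0.025,"spin":0},{"x":0,"y":0,"z":-0.040,"spin":0},{"x":0,"y":0,"z":-0.044,"spin":0},{"x":0,"y":0,"z":-0.046,"spin":0},{"x":0,"y":0,"z":-0.046,"spin":0}]'
```

```text
time: 36.28
ee_pos: [0.4623, 0.0651, 0.1754]
eef_rot: [0.939, -0.344, -0.0, 0.0]
ft_force: [-0.4, 0.6, -3.0]
width: 0.0233
time: 36.9
ee_pos: [0.4625, 0.0662, 0.1299]
eef_rot: [0.939, -0.343, 0.0, 0.0]
ft_force: [-1.2, 0.1, -3.6]
width: 0.0236
```

```bash
python3 -m creep '[{"x":0,"y":0,"z":-0.001,"spin":0},{"x":0,"y":0,"z":-0.002,"spin":0},{"x":0,"y":0,"z":-0.003,"spin":0},{"x":0,"y":0,"z":-0.004,"spin":0},{"x":0,"y":0,"z":-0.005,"spin":0}]' && python3 -m creep '[{"x":0,"y":0,"z":-0.001,"spin":0},{"x":0,"y":0,"z":-0.002,"spin":0}]' && python3 -m creep '[{"x":0,"y":0,"z":-0.001,"spin":0},{"x":0,"y":0,"z":-0.002,"spin":0}]' && python3 -m creep '[{"x":0,"y":0,"z":-0.001,"spin":0},{"x":0,"y":0,"z":-0.002,"spin":0},{"x":0,"y":0,"z":-0.003,"spin":0},{"x":0,"y":0,"z":-0.004,"spin":0},{"x":0,"y":0,"z":-0.005,"spin":0}]' && python3 -m creep '[{"x":0,"y":0,"z":-0.001,"spin":0},{"x":0,"y":0,"z":-0.001,"spin":0}]'
```

```text
time: 37.52
ee_pos: [0.4627, 0.0664, 0.1248]
eef_rot: [0.939, -0.343, 0.0, -0.0]
ft_force: [0.6, 0.7, 2.8]
width: 0.0238
time: 37.78
ee_pos: [0.462, 0.0662, 0.1222]
eef_rot: [0.939, -0.343, -0.0, 0.0]
ft_force: [0.1, 0.7, -0.5]
width: 0.0239
time: 38.02
ee_pos: [0.4618, 0.0661, 0.1201]
eef_rot: [0.939, -0.343, -0.0, 0.001]
ft_force: [0.1, 0.3, -2.4]
width: 0.0242
time: 38.65
ee_pos: [0.4622, 0.0662, 0.1154]
eef_rot: [0.939, -0.343, -0.0, 0.0]
ft_force: [0.4, 0.1, -2.9]
width: 0.0237
time: 38.9
ee_pos: [0.4624, 0.0662, 0.1153]
eef_rot: [0.939, -0.343, -0.0, 0.0]
ft_force: [-5.6, -1.4, 12.5]
width: 0.0235
```

```bash
python3 -m creep '[{"x":0,"y":0,"z":-0.001,"spin":0},{"x":0,"y":0,"z":-0.001,"spin":0}]' && python3 -m creep '[{"x":0,"y":0,"z":0.02,"spin":0},{"x":0,"y":0,"z":0.062,"spin":0},{"x":0.001,"y":0.045,"z":0.062,"spin":0},{"x":0.0027,"y":0.0875,"z":0.062,"spin":0},{"x":0.0027,"y":0.0875,"z":0.062,"spin":0},{"x":0.0027,"y":0.0875,"z":0.062,"spin":0},{"x":0.0027,"y":0.0875,"z":0.062,"spin":0},{"x":0.0027,"y":0.0875,"z":0.04,"spin":0},{"x":0.0027,"y":0.0875,"z":0.023,"spin":0},{"x":0.0027,"y":0.0875,"z":0.016,"spin":0},{"x":0.0027,"y":0.0875,"z":0.016,"spin":0}]' && python3 -m creep '[{"x":0,"y":0,"z":-0.001,"spin":0},{"x":0,"y":0,"z":-0.002,"spin":0},{"x":0,"y":0,"z":-0.003,"spin":0},{"x":0,"y":0,"z":-0.004,"spin":0}]'  && python3 -m creep '[{"x":0,"y":0,"z":-0.001,"spin":0},{"x":0,"y":0,"z":-0.002,"spin":0}]' && python3 -m creep '[{"x":0,"y":0,"z":-0.001,"spin":0},{"x":0,"y":0,"z":-0.002,"spin":0}]'
```

```text
time: 39.15
ee_pos: [0.4626, 0.0662, 0.1152]
eef_rot: [0.939, -0.343, -0.001, -0.0]
ft_force: [-11.5, -2.3, 28.8]
width: 0.024
time: 40.52
ee_pos: [0.4649, 0.1533, 0.1293]
eef_rot: [0.939, -0.343, -0.0, 0.001]
ft_force: [0.3, 1.1, -1.8]
width: 0.0235
time: 41.02
ee_pos: [0.4659, 0.1542, 0.1265]
eef_rot: [0.939, -0.343, 0.001, -0.001]
ft_force: [0.0, -0.2, 4.7]
width: 0.0237
time: 41.28
ee_pos: [0.4654, 0.1541, 0.1239]
eef_rot: [0.939, -0.343, 0.0, -0.0]
ft_force: [-0.6, 0.9, 3.4]
width: 0.0239
time: 41.52
ee_pos: [0.4645, 0.1535, 0.121]
eef_rot: [0.939, -0.343, -0.0, 0.001]
ft_force: [0.1, 0.5, -3.3]
width: 0.0238
```

```bash
python3 -m creep '[{"x":0,"y":0,"z":-0.001,"spin":0},{"x":0,"y":0,"z":-0.002,"spin":0},{"x":0,"y":0,"z":-0.003,"spin":0},{"x":0,"y":0,"z":-0.004,"spin":0},{"x":0,"y":0,"z":-0.005,"spin":0}]' && python3 -m creep '[{"x":0,"y":0,"z":-0.001,"spin":0},{"x":0,"y":0,"z":-0.002,"spin":0}]'
```

```text
time: 42.15
ee_pos: [0.4649, 0.1537, 0.1164]
eef_rot: [0.939, -0.343, -0.0, 0.0]
ft_force: [0.7, -0.9, -3.1]
width: 0.0235
time: 42.4
ee_pos: [0.4651, 0.1538, 0.1153]
eef_rot: [0.939, -0.343, -0.0, 0.0]
ft_force: [-7.0, -2.6, 19.6]
width: 0.0239
```

```bash
python3 -m creep '[{"x":0,"y":0,"z":0.02,"spin":0},{"x":0,"y":0,"z":0.062,"spin":0},{"x":0.001,"y":0.045,"z":0.062,"spin":0},{"x":0.0026,"y":0.0877,"z":0.062,"spin":0},{"x":0.0026,"y":0.0877,"z":0.062,"spin":0},{"x":0.0026,"y":0.0877,"z":0.062,"spin":0},{"x":0.0026,"y":0.0877,"z":0.062,"spin":0},{"x":0.0026,"y":0.0877,"z":0.04,"spin":0},{"x":0.0026,"y":0.0877,"z":0.023,"spin":0},{"x":0.0026,"y":0.0877,"z":0.015,"spin":0},{"x":0.0026,"y":0.0877,"z":0.015,"spin":0}]' && python3 -m creep '[{"x":0,"y":0,"z":-0.001,"spin":0},{"x":0,"y":0,"z":-0.002,"spin":0},{"x":0,"y":0,"z":-0.003,"spin":0},{"x":0,"y":0,"z":-0.004,"spin":0}]'  && python3 -m creep '[{"x":0,"y":0,"z":-0.001,"spin":0},{"x":0,"y":0,"z":-0.002,"spin":0}]' && python3 -m creep '[{"x":0,"y":0,"z":-0.001,"spin":0},{"x":0,"y":0,"z":-0.002,"spin":0}]' && python3 -m creep '[{"x":0,"y":0,"z":-0.001,"spin":0},{"x":0,"y":0,"z":-0.002,"spin":0},{"x":0,"y":0,"z":-0.003,"spin":0},{"x":0,"y":0,"z":-0.004,"spin":0},{"x":0,"y":0,"z":-0.005,"spin":0}]' && python3 -m creep '[{"x":0,"y":0,"z":-0.001,"spin":0},{"x":0,"y":0,"z":-0.001,"spin":0}]'
```

```text
time: 43.78
ee_pos: [0.4675, 0.241, 0.1292]
eef_rot: [0.939, -0.343, -0.0, 0.001]
ft_force: [-0.6, -0.0, -2.5]
width: 0.0236
time: 44.28
ee_pos: [0.4684, 0.242, 0.1266]
eef_rot: [0.939, -0.343, 0.001, -0.001]
ft_force: [-0.1, -0.2, 5.6]
width: 0.0239
time: 44.52
ee_pos: [0.468, 0.2418, 0.124]
eef_rot: [0.939, -0.343, 0.0, -0.0]
ft_force: [-0.7, 1.5, 2.1]
width: 0.0237
time: 44.78
ee_pos: [0.4671, 0.2413, 0.121]
eef_rot: [0.939, -0.343, -0.0, 0.001]
ft_force: [0.0, -0.1, -3.1]
width: 0.0237
time: 45.4
ee_pos: [0.4675, 0.2414, 0.1164]
eef_rot: [0.939, -0.343, -0.0, 0.0]
ft_force: [0.0, 0.4, -3.0]
width: 0.0241
time: 45.65
ee_pos: [0.4675, 0.2414, 0.1155]
eef_rot: [0.939, -0.343, -0.0, 0.0]
ft_force: [0.4, 0.6, -2.3]
width: 0.0239
```

```bash
python3 -m creep '[{"x":0,"y":0,"z":-0.001,"spin":0},{"x":0,"y":0,"z":-0.0015,"spin":0}]' && python3 -m creep '[{"x":0,"y":0,"z":0.02,"spin":0},{"x":0,"y":0,"z":0.07,"spin":0},{"x":0,"y":-0.02,"z":0.085,"spin":0},{"x":0,"y":-0.07,"z":0.085,"spin":0},{"x":0,"y":-0.12,"z":0.085,"spin":0},{"x":0,"y":-0.17,"z":0.085,"spin":0},{"x":-0.005,"y":-0.22,"z":0.085,"spin":0},{"x":-0.01,"y":-0.22,"z":0.085,"spin":0}]' && python3 -m creep '[{"x":0,"y":-0.05,"z":0,"spin":0},{"x":-0.01,"y":-0.10,"z":0,"spin":0},{"x":-0.02,"y":-0.15,"z":0,"spin":0},{"x":-0.04,"y":-0.20,"z":0,"spin":0},{"x":-0.05,"y":-0.22,"z":0,"spin":0},{"x":-0.0555,"y":-0.23,"z":0,"spin":0},{"x":-0.0555,"y":-0.23,"z":0,"spin":0},{"x":-0.0555,"y":-0.23,"z":0,"spin":0}]'
python3 - <<'E'
from m import *
c=shot("scene"); P=cloud(c); np.save("scene3.npy",c,allow_pickle=True)
for x,y in[(.4597,-.0226),(.4624,.0655),(.4651,.1535),(.4675,.2415)]:
    d=np.hypot(P[...,0]-x,P[...,1]-y); 
    print("boss z",np.nanmedian(P[d<.008][:,2]).round(4),"disc",np.nanmedian(P[(d>.013)&(d<.024)][:,2]).round(4), "rim",np.nanmedian(P[(d>.032)&(d<.037)][:,2]).round(4))
print(r.read_state()["ee_pos"])
cv2.imwrite("pics/s4.png",cv2.convertScaleAbs(cv2.resize(c["pixels"][90:280,200:450],(800,600),interpolation=cv2.INTER_CUBIC),alpha=1.6))
E
```

```text
time: 45.9
ee_pos: [0.4678, 0.2415, 0.1153]
eef_rot: [0.939, -0.343, -0.0, -0.0]
ft_force: [-7.4, -3.5, 19.8]
width: 0.0234
time: 46.9
ee_pos: [0.4573, 0.0175, 0.199]
eef_rot: [0.938, -0.346, -0.0, -0.0]
ft_force: [1.0, 1.0, -3.2]
width: 0.0236
time: 47.9
ee_pos: [0.4027, -0.2072, 0.199]
eef_rot: [0.94, -0.342, 0.0, 0.0]
ft_force: [0.4, -0.5, -2.7]
width: 0.024
boss z 0.0609 disc 0.0372 rim 0.0493
boss z 0.0596 disc 0.037 rim 0.0494
boss z 0.0597 disc 0.038 rim 0.0488
boss z 0.0586 disc 0.0377 rim 0.0496
[ 0.40262697 -0.20736676  0.19901018]
```

View pics/s4.png

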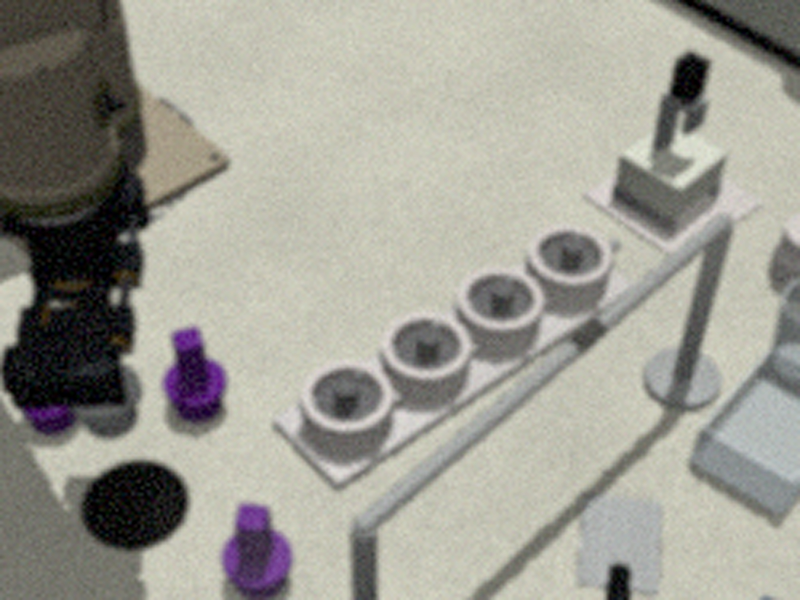

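All covers sit sunken in the cells (disc tops about .0375, home is .038). Setting the press down on the pad.

```bash
python3 -m creep '[{"x":0,"y":0.001,"z":-0.05,"spin":0},{"x":0,"y":0.001,"z":-0.095,"spin":0},{"x":0,"y":0.001,"z":-0.108,"spin":0},{"x":0,"y":0.001,"z":-0.113,"spin":0},{"x":0,"y":0.001,"z":-0.115,"spin":0},{"x":0,"y":0.001,"z":-0.115,"spin":0},{"x":0,"y":0.001,"z":-0.115,"spin":0}]'
```

```text
time: 48.82
ee_pos: [0.4027, -0.2074, 0.0848]
eef_rot: [0.939, -0.343, 0.001, -0.0]
ft_force: [0.7, -0.1, -4.1]
width: 0.0235
```

```bash
python3 -m creep '[{"x":0,"y":0,"z":-0.0005,"spin":0},{"x":0,"y":0,"z":-0.001,"spin":0},{"x":0,"y":0,"z":-0.001,"spin":0}]'
```

```text
time: 49.2
ee_pos: [0.4023, -0.2075, 0.0833]
eef_rot: [0.939, -0.343, 0.0, 0.0]
ft_force: [-2.1, 1.4, 4.9]
width: 0.0235
```

```bash
python3 -m creep '[{"x":0,"y":0,"z":0,"spin":0},{"x":0,"y":0,"z":0,"spin":0},{"x":0,"y":0,"z":0,"spin":0},{"x":0,"y":0,"z":0,"spin":0},{"x":0,"y":0,"z":0.03,"spin":0},{"x":0,"y":0,"z":0.08,"spin":0},{"x":0,"y":0,"z":0.13,"spin":0},{"x":0.01,"y":0.03,"z":0.17,"spin":8},{"x":0.02,"y":0.07,"z":0.21,"spin":16},{"x":0.04,"y":0.11,"z":0.25,"spin":24},{"x":0.05,"y":0.16,"z":0.28,"spin":32},{"x":0.05,"y":0.16,"z":0.28,"spin":32}]' 0.06 && python3 -m creep '[{"x":0,"y":0.05,"z":0.01,"spin":8},{"x":0,"y":0.10,"z":0.03,"spin":8},{"x":0,"y":0.15,"z":0.03,"spin":8},{"x":0,"y":0.20,"z":0.03,"spin":8},{"x":0,"y":0.25,"z":0.03,"spin":8},{"x":0,"y":0.30,"z":0.03,"spin":8},{"x":0,"y":0.35,"z":0.03,"spin":8},{"x":0,"y":0.36,"z":0.03,"spin":8},{"x":0,"y":0.36,"z":0.03,"spin":8},{"x":0,"y":0.36,"z":0.03,"spin":8}]'
python3 - <<'E'
from h import *
s=r.read_state();print(s['ee_pos'],s['eef_rot'].round(3),s['joint_positions'].round(2))
a=shot("wrist"); np.save("w5.npy",a,allow_pickle=True); b=shot("scene"); np.save("scene4.npy",b,allow_pickle=True)
for n,c in(("w",a),("s",b)):
    P=cloud(c); m=(abs(P[...,2]-.174)<.007)&(P[...,0]<.6)&(P[...,0]>.3)&(P[...,1]>.3)&(P[...,1]<.55)
    v,u=np.nonzero(m)
    if len(u)>5: q=plane(c,np.c_[u,v],.176)[:,:2]; print(n,len(u),cv2.minAreaRect((q*1000).astype(np.float32)),np.median(P[m][:,2]))
    m=(abs(P[...,2]-.064)<.006)&(P[...,0]<.6)&(P[...,0]>.3)&(P[...,1]>.3)&(P[...,1]<.55)
    q=P[m][:,:2]; print(" block",m.sum(),cv2.minAreaRect((q*1000).astype(np.float32)))
P=cloud(b); d=np.hypot(P[...,0]-.4025,P[...,1]+.207); print("press top",np.nanpercentile(P[d<.02][:,2],95))
w=np.hstack([cv2.resize(a["pixels"],(480,300)),cv2.resize(b["pixels"][100:300,180:500],(480,300))])
w=np.vstack([cv2.resize(a["pixels"][:280],(640,280)),cv2.resize(b["pixels"][90:290,160:480],(512,320)).copy() if 0 else cv2.resize(b["pixels"][100:260,180:500],(640,320))])
cv2.imwrite("pics/w5.png",cv2.convertScaleAbs(w,alpha=1.4))
E
```

```text
time: 50.7
ee_pos: [0.4531, -0.0435, 0.3645]
eef_rot: [0.998, -0.067, 0.001, 0.0]
ft_force: [0.4, -0.6, 0.5]
width: 0.0599
time: 51.95
ee_pos: [0.4528, 0.3104, 0.3933]
eef_rot: [1.0, -0.002, 0.0, 0.0]
ft_force: [-0.1, -0.7, -0.5]
width: 0.0599
[0.45276051 0.31039558 0.39328025] [ 1.    -0.002  0.     0.   ] [-1.3   0.13  0.7   1.44 -0.08  1.6  -0.61]
w 747 ((446.1682434082031, 410.43756103515625), (26.07608985900879, 26.00039291381836), 3.351956367492676) 0.17635094193272569
 block 3328 ((505.0257873535156, 414.97998046875), (193.6022186279297, 80.19064331054688), 3.6049516201019287)
s 68 ((450.11053466796875, 405.1570739746094), (27.993404388427734, 37.47800064086914), 10.60128402709961) 0.1753457605970526
 block 434 ((504.64569091796875, 415.9544677734375), (193.1870574951172, 84.78321838378906), 4.446471214294434)
press top 0.09709267444813101
```

View pics/w5.png

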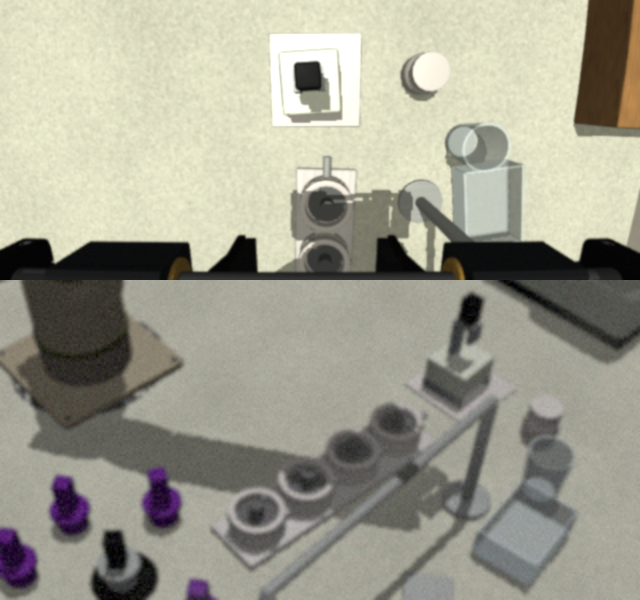

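The wash head's grip is at (.446,.410), yaw about 3.4°, pixel (308,75), and the press stands on its pad in the scene half. Next I check which way the hook faces, and look at the rail and band from above.

```bash
python3 -m creep '[{"x":0.02,"y":-0.05,"z":0,"spin":0},{"x":0.05,"y":-0.10,"z":0,"spin":0},{"x":0.08,"y":-0.15,"z":0,"spin":0},{"x":0.11,"y":-0.20,"z":0,"spin":0},{"x":0.14,"y":-0.25,"z":0,"spin":0},{"x":0.16,"y":-0.30,"z":0,"spin":0},{"x":0.177,"y":-0.34,"z":0,"spin":0},{"x":0.177,"y":-0.34,"z":0,"spin":0},{"x":0.177,"y":-0.34,"z":0,"spin":0},{"x":0.177,"y":-0.34,"z":0,"spin":0}]'
cat > rail.py <<'E'
from h import *
def rail(c,lo=None):
    """edges per image row of the rail mask -> midline on z=.2; band from dark run"""
    P=cloud(c); g=c["pixels"].max(2).astype(float); out=[]
    m=(P[...,2]>.19)&(P[...,2]<.215)&(P[...,0]>.59)&(P[...,0]<.68)&(P[...,1]>-.16)&(P[...,1]<.235)
    for v in range(m.shape[0]):
        u=np.nonzero(m[v])[0]
        if 6<=len(u)<=40 and u[-1]-u[0]==len(u)-1: out.append((u.mean(),v,np.median(g[v,u])))
    out=np.array(out); q=plane(c,out[:,:2],.2); return q,out
if __name__=="__main__":
    c=shot("wrist"); np.save("w6.npy",c,allow_pickle=True)
    q,o=rail(c); f=np.polyfit(q[:,1],q[:,0],1); res=q[:,0]-np.polyval(f,q[:,1]); k=abs(res)<.002; f=np.polyfit(q[k,1],q[k,0],1)
    print("fit",f,k.sum(),len(k),q[:,1].min(),q[:,1].max())
    thr=(np.percentile(o[:,2],5)+np.median(o[:,2]))/2; d=o[:,2]<thr; print("thr",thr,"band y",q[d,1].min(),q[d,1].max(),q[d].mean(0),d.sum())
    s=r.read_state();print(s['ee_pos'],s['joint_positions'].round(2))
    for n in("scene","side"):
        c=shot(n); P=cloud(c)
        m=(abs(P[...,0]-.446)<.035)&(abs(P[...,1]-.41)<.035)
        for a,b in((.075,.098),(.106,.122),(.126,.134),(.136,.17)):
            X=P[m&(P[...,2]>a)&(P[...,2]<b)]; print(n,a,len(X),X.min(0).round(3) if len(X) else '',X.max(0).round(3)if len(X) else '')
    cv2.imwrite("pics/w6.png",cv2.convertScaleAbs(np.load("w6.npy",allow_pickle=True).item()["pixels"],alpha=1.4))
E
python3 rail.py
```

```text
time: 53.3
ee_pos: [0.6289, -0.0261, 0.3932]
eef_rot: [1.0, 0.0, 0.0, -0.0]
ft_force: [-0.5, 0.7, 0.1]
width: 0.0597
fit [-0.07121146  0.63268307] 265 265 -0.16216774382648827 0.13559126041982886
thr 84.0 band y -0.1609292497828779 0.07875187494313252 [ 0.63370091 -0.01495184  0.2       ] 68
[ 0.62890607 -0.02614042  0.39321338] [-0.65  0.41  0.91  1.22 -0.32  1.66  0.19]
scene 0.075 0  
scene 0.106 35 [0.429 0.396 0.106] [0.465 0.429 0.121]
scene 0.126 34 [0.431 0.395 0.126] [0.465 0.428 0.134]
scene 0.136 105 [0.43  0.396 0.136] [0.462 0.424 0.17 ]
side 0.075 14 [0.426 0.393 0.075] [0.435 0.422 0.098]
side 0.106 21 [0.426 0.397 0.107] [0.464 0.429 0.121]
side 0.126 16 [0.426 0.395 0.126] [0.462 0.425 0.134]
side 0.136 63 [0.426 0.391 0.136] [0.462 0.424 0.17 ]
```

Run:
```python
from rail import *
c=np.load("w6.npy",allow_pickle=True).item(); q,o=rail(c)
k=(q[:,1]>.03)&(q[:,1]<.11)
for a,b in zip(q[k][:,1],o[k][:,2]): print(round(a,4),int(b),end="; ")
```

```text
0.1092 148; 0.1084 147; 0.1075 147; 0.1067 147; 0.1059 147; 0.105 147; 0.1042 147; 0.1034 147; 0.1025 147; 0.1017 148; 0.1008 147; 0.1 146; 0.0992 146; 0.0983 146; 0.0975 147; 0.0966 147; 0.0958 147; 0.0949 147; 0.0941 146; 0.0932 148; 0.0924 146; 0.0916 146; 0.0907 147; 0.0899 145; 0.089 147; 0.0882 145; 0.0873 146; 0.0865 146; 0.0856 146; 0.0847 146; 0.0839 147; 0.083 147; 0.0822 146; 0.0813 140; 0.0805 126; 0.0796 93; 0.0788 49; 0.0779 27; 0.077 23; 0.0762 22; 0.0753 22; 0.0736 23; 0.0727 25; 0.0719 24; 0.071 24; 0.0701 22; 0.0693 23; 0.0684 24; 0.0675 24; 0.0666 23; 0.0658 23; 0.0649 23; 0.064 24; 0.0632 22; 0.0623 21; 0.0614 22; 0.0605 22; 0.0596 23; 0.0588 23; 0.0579 24; 0.057 24; 0.0561 24; 0.0552 25; 0.0544 25; 0.0535 25; 0.0526 24; 0.0517 26; 0.0508 38; 0.0499 76; 0.049 114; 0.0482 138; 0.0473 145; 0.0464 147; 0.0446 146; 0.0437 147; 0.0428 146; 0.0419 146; 0.041 146; 0.0401 146; 0.0392 147; 0.0383 148; 0.0374 148; 0.0365 145; 0.0356 145; 0.0347 145; 0.0338 145; 0.0329 145; 0.032 147; 0.0301 145;
```

Mark found: the band spans y = .0497 to .0794, so its centre is about (.628,.064) with the rail turned 4.1°. The hook leg is on the robot side, so the orientation is right. Back to the wash head.

```bash
python3 -m creep '[{"x":-0.02,"y":0.05,"z":0,"spin":3.5},{"x":-0.04,"y":0.10,"z":0,"spin":3.5},{"x":-0.06,"y":0.15,"z":0,"spin":3.5},{"x":-0.08,"y":0.20,"z":0,"spin":3.5},{"x":-0.11,"y":0.25,"z":0,"spin":3.5},{"x":-0.13,"y":0.30,"z":0,"spin":3.5},{"x":-0.15,"y":0.35,"z":0,"spin":3.5},{"x":-0.17,"y":0.40,"z":0,"spin":3.5},{"x":-0.183,"y":0.4365,"z":0,"spin":3.5},{"x":-0.183,"y":0.4365,"z":-0.05,"spin":3.5},{"x":-0.183,"y":0.4365,"z":-0.11,"spin":3.5},{"x":-0.183,"y":0.4365,"z":-0.11,"spin":3.5}]' && python3 -m creep '[{"x":0,"y":0,"z":0,"spin":0},{"x":0,"y":0,"z":0,"spin":0}]'
python3 - <<'E'
from h import *
s=r.read_state();print(s['ee_pos'],s['eef_rot'].round(4),s['joint_positions'].round(2))
for n in("scene","side"):
    c=shot(n); P=cloud(c); m=(P[...,2]>.055)&(P[...,2]<.18)&(abs(P[...,0]-.45)<.08)&(abs(P[...,1]-.41)<.08)
    print(n,np.median(P[m],0).round(4)); 
    b=np.load({"scene":"scene4.npy","side":"side0.npy"}[n],allow_pickle=True).item(); P=cloud(b); m=(P[...,2]>.055)&(P[...,2]<.18)&(abs(P[...,0]-.45)<.08)&(abs(P[...,1]-.41)<.08); print(" before",np.median(P[m],0).round(4))
E
```

```text
time: 54.95
ee_pos: [0.4437, 0.4081, 0.2795]
eef_rot: [1.0, 0.03, -0.003, 0.003]
ft_force: [0.1, -0.0, 1.1]
width: 0.0598
time: 55.2
ee_pos: [0.447, 0.4096, 0.2859]
eef_rot: [1.0, 0.03, 0.001, -0.001]
ft_force: [-0.1, -0.1, 0.9]
width: 0.0599
[0.44699369 0.40961556 0.28588997] [ 0.9996  0.0296  0.0015 -0.0012] [-1.38  0.31  0.71  1.49 -0.21  1.41 -0.6 ]
scene [0.4516 0.4022 0.066 ]
 before [0.452 0.402 0.066]
side [0.4419 0.4016 0.0683]
 before [0.4422 0.4013 0.0687]
```

```bash
python3 -m creep '[{"x":-0.0005,"y":0.0005,"z":-0.05,"spin":0},{"x":-0.0005,"y":0.0005,"z":-0.09,"spin":0},{"x":-0.0005,"y":0.0005,"z":-0.11,"spin":0},{"x":-0.0005,"y":0.0005,"z":-0.12,"spin":0},{"x":-0.0005,"y":0.0005,"z":-0.12,"spin":0},{"x":-0.0005,"y":0.0005,"z":-0.12,"spin":0}]' && python3 -m creep '[{"x":0,"y":0,"z":0,"spin":0},{"x":0,"y":0,"z":0,"spin":0},{"x":0,"y":0,"z":0,"spin":0},{"x":0,"y":0,"z":0,"spin":0},{"x":0,"y":0,"z":0,"spin":0},{"x":0,"y":0,"z":0,"spin":0},{"x":0,"y":0,"z":0,"spin":0}]' 0.01 40; python3 -c "
from bench import r
s=r.read_state();print(s['ee_pos'],s['eef_rot'].round(4),s['ft_force'])"
```

```text
time: 56.05
ee_pos: [0.4462, 0.4099, 0.1644]
eef_rot: [1.0, 0.03, 0.001, -0.0]
ft_force: [-0.1, -0.4, 0.7]
width: 0.0599
time: 56.92
ee_pos: [0.4455, 0.4094, 0.163]
eef_rot: [1.0, 0.03, 0.0, 0.0]
ft_force: [-0.6, -0.1, 0.2]
width: 0.0259
[0.44551614 0.40938952 0.16297619] [9.996e-01 2.960e-02 1.000e-04 4.000e-04] [-0.58390053 -0.11696676  0.2206786 ]
```

```bash
python3 -m creep '[{"x":0,"y":0,"z":0.03,"spin":0},{"x":0,"y":0,"z":0.07,"spin":0.6},{"x":0,"y":0,"z":0.117,"spin":0.6},{"x":0,"y":-0.03,"z":0.117,"spin":0.6},{"x":0.01,"y":-0.07,"z":0.117,"spin":0.6},{"x":0.02,"y":-0.11,"z":0.117,"spin":0.6},{"x":0.02,"y":-0.15,"z":0.117,"spin":0.6},{"x":0.02,"y":-0.19,"z":0.117,"spin":0.6},{"x":0.02,"y":-0.23,"z":0.117,"spin":0.6},{"x":0.02,"y":-0.25,"z":0.117,"spin":0.6},{"x":0.02,"y":-0.25,"z":0.117,"spin":0.6}]' && python3 -m creep '[{"x":0,"y":-0.04,"z":0,"spin":0},{"x":0,"y":-0.08,"z":0,"spin":0},{"x":0,"y":-0.12,"z":0,"spin":0},{"x":0,"y":-0.16,"z":0,"spin":0},{"x":0.02,"y":-0.20,"z":0,"spin":0},{"x":0.05,"y":-0.22,"z":0,"spin":0},{"x":0.08,"y":-0.2205,"z":0,"spin":0},{"x":0.095,"y":-0.2205,"z":0,"spin":0},{"x":0.095,"y":-0.2205,"z":0,"spin":0},{"x":0.095,"y":-0.2205,"z":0,"spin":0}]' && python3 -m creep '[{"x":0,"y":0,"z":0,"spin":0},{"x":0,"y":0,"z":0,"spin":0},{"x":0,"y":0,"z":0,"spin":0}]'
python3 - <<'E'
from h import *
s=r.read_state();print(s['ee_pos'],s['eef_rot'].round(4),s['ft_force'],s['joint_positions'].round(2))
c=shot("side"); cv2.imwrite("pics/d2.png",cv2.convertScaleAbs(cv2.resize(c["pixels"][100:280,260:440],None,fx=3.3,fy=3.3,interpolation=cv2.INTER_CUBIC),alpha=1.6))
P=cloud(c); m=(abs(P[...,2]-.175)<.008)&(abs(P[...,0]-.56)<.06)&(abs(P[...,1]+.06)<.06); print("block top-ish",m.sum(),P[m].min(0),P[m].max(0))
E
```

```text
time: 58.3
ee_pos: [0.4656, 0.1584, 0.28]
eef_rot: [0.999, 0.034, 0.0, -0.0]
ft_force: [0.7, 0.9, -3.0]
width: 0.0254
time: 59.55
ee_pos: [0.5602, -0.0605, 0.2798]
eef_rot: [0.999, 0.035, -0.0, 0.0]
ft_force: [0.2, -0.3, -2.5]
width: 0.0256
time: 59.92
ee_pos: [0.5604, -0.0609, 0.2802]
eef_rot: [0.999, 0.035, 0.0, -0.0]
ft_force: [-0.5, 0.6, -2.2]
width: 0.026
[ 0.56038401 -0.06085619  0.2801565 ] [ 9.994e-01  3.500e-02  3.000e-04 -1.000e-04] [-0.52700177  0.61706404 -2.16031193] [-0.92  0.32  1.18  1.62 -0.3   1.4   0.36]
block top-ish 286 [ 0.51978137 -0.10208365  0.16705165] [ 0.59990403 -0.01689869  0.18299734]
```

View pics/d2.png

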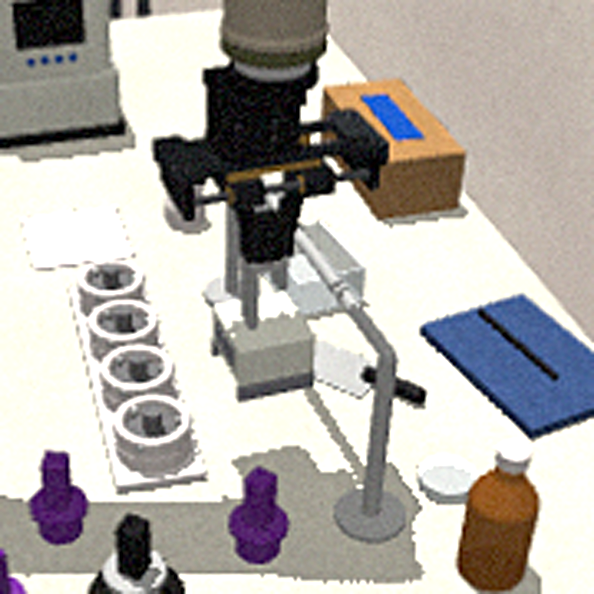

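The head is held upright in front of the rail, with its block at (265,350) and the rail end at (380,350). Moving it in under the rail.

```bash
python3 -m creep '[{"x":0.015,"y":0,"z":0,"spin":0},{"x":0.03,"y":0,"z":0,"spin":0},{"x":0.045,"y":0,"z":0,"spin":0},{"x":0.06,"y":0,"z":0,"spin":0},{"x":0.07,"y":0,"z":0,"spin":0},{"x":0.0765,"y":0,"z":0,"spin":0},{"x":0.0765,"y":0,"z":0,"spin":0},{"x":0.0765,"y":0,"z":0,"spin":0}]' && python3 -m creep '[{"x":0,"y":0,"z":-0.006,"spin":0},{"x":0,"y":0,"z":-0.012,"spin":0},{"x":0,"y":0,"z":-0.017,"spin":0},{"x":0,"y":0,"z":-0.017,"spin":0}]'; python3 -c "
from bench import r
s=r.read_state();print(s['ee_pos'],s['eef_rot'].round(4),s['ft_force'])"
```

```text
time: 60.98
ee_pos: [0.6367, -0.0612, 0.2801]
eef_rot: [0.999, 0.035, 0.0, 0.0]
ft_force: [0.0, -0.5, -2.2]
width: 0.0258
time: 61.48
ee_pos: [0.6368, -0.0609, 0.2624]
eef_rot: [0.999, 0.035, -0.0, 0.0]
ft_force: [0.0, -0.2, -2.7]
width: 0.0257
[ 0.63679948 -0.06090805  0.26241748] [ 9.994e-01  3.490e-02 -3.000e-04  3.000e-04] [ 0.03743102 -0.19468092 -2.73564148]
```

```bash
python3 -m creep '[{"x":0,"y":0,"z":-0.005,"spin":0},{"x":0,"y":0,"z":-0.010,"spin":0},{"x":0,"y":0,"z":-0.014,"spin":0},{"x":0,"y":0,"z":-0.016,"spin":0},{"x":0,"y":0,"z":-0.016,"spin":0}]' && python3 -m creep '[{"x":0,"y":0,"z":-0.001,"spin":0},{"x":0,"y":0,"z":-0.001,"spin":0}]' && python3 -m creep '[{"x":0,"y":0,"z":-0.001,"spin":0},{"x":0,"y":0,"z":-0.001,"spin":0}]'
```

```text
time: 62.1
ee_pos: [0.637, -0.061, 0.2469]
eef_rot: [0.999, 0.035, 0.0, 0.0]
ft_force: [0.1, -0.7, -2.3]
width: 0.026
time: 62.35
ee_pos: [0.637, -0.0611, 0.246]
eef_rot: [0.999, 0.035, 0.0, 0.0]
ft_force: [0.9, -0.3, -3.8]
width: 0.0257
time: 62.6
ee_pos: [0.637, -0.0611, 0.2449]
eef_rot: [0.999, 0.035, 0.0, 0.0]
ft_force: [0.5, 0.4, -3.6]
width: 0.0259
```

```bash
python3 -m creep '[{"x":0,"y":0,"z":-0.001,"spin":0},{"x":0,"y":0,"z":-0.001,"spin":0}]' && python3 -m creep '[{"x":0,"y":0,"z":-0.0005,"spin":0},{"x":0,"y":0,"z":-0.0005,"spin":0}]'
```

```text
time: 62.85
ee_pos: [0.6371, -0.0611, 0.244]
eef_rot: [0.999, 0.035, 0.0, 0.0]
ft_force: [0.2, 0.2, -3.1]
width: 0.0256
time: 63.1
ee_pos: [0.6371, -0.0611, 0.2439]
eef_rot: [0.999, 0.035, 0.0, 0.0]
ft_force: [-1.4, 0.6, 2.7]
width: 0.0256
```

Hung: contact at exactly hanging height. Sliding along the rail toward the band, staying in contact.

```bash
python3 -m creep '[{"x":-0.0004,"y":0.005,"z":0,"spin":0},{"x":-0.0011,"y":0.015,"z":0,"spin":0},{"x":-0.0018,"y":0.025,"z":0,"spin":0},{"x":-0.0025,"y":0.035,"z":0,"spin":0},{"x":-0.0032,"y":0.045,"z":0,"spin":0},{"x":-0.0036,"y":0.05,"z":0,"spin":0},{"x":-0.0036,"y":0.05,"z":0,"spin":0}]' && python3 -m creep '[{"x":-0.0004,"y":0.005,"z":0,"spin":0},{"x":-0.0011,"y":0.015,"z":0,"spin":0},{"x":-0.0018,"y":0.025,"z":0,"spin":0},{"x":-0.0025,"y":0.035,"z":0,"spin":0},{"x":-0.0032,"y":0.045,"z":0,"spin":0},{"x":-0.0036,"y":0.05,"z":0,"spin":0},{"x":-0.0036,"y":0.05,"z":0,"spin":0}]'; python3 -c "
from bench import r
s=r.read_state();print(s['ee_pos'],s['eef_rot'].round(4),s['ft_force'])"
```

```text
time: 63.98
ee_pos: [0.6336, -0.0098, 0.2438]
eef_rot: [0.999, 0.035, 0.0, -0.0]
ft_force: [-0.5, -1.5, 6.6]
width: 0.0255
time: 64.85
ee_pos: [0.6299, 0.0401, 0.2438]
eef_rot: [0.999, 0.035, 0.0, 0.0]
ft_force: [0.8, -1.6, 7.0]
width: 0.0257
[0.62987535 0.04010149 0.24377829] [9.994e-01 3.540e-02 2.000e-04 1.000e-04] [ 0.81834715 -1.58325096  6.9984517 ]
```

```bash
python3 -m creep '[{"x":-0.0004,"y":0.006,"z":0,"spin":0},{"x":-0.0009,"y":0.013,"z":0,"spin":0},{"x":-0.0014,"y":0.019,"z":0,"spin":0},{"x":-0.0016,"y":0.0225,"z":0,"spin":0},{"x":-0.0016,"y":0.0225,"z":0,"spin":0},{"x":-0.0016,"y":0.0225,"z":0,"spin":0}]'
python3 - <<'E'
from h import *
s=r.read_state();print(s['ee_pos'],s['eef_rot'].round(4),s['ft_force'])
for n in("scene","side"):
    c=shot(n); np.save(n+"5.npy",c,allow_pickle=True)
    cr=c["pixels"][130:250,330:450] if n=="scene" else c["pixels"][110:230,280:400]
    cv2.imwrite(f"pics/h_{n}.png",cr)
    P=cloud(c)
    for a,b in((.09,.14),(.146,.15),(.16,.19),(.216,.256)):
        m=(abs(P[...,0]-.628)<.05)&(abs(P[...,1]-.064)<.055)&(P[...,2]>a)&(P[...,2]<b)
        X=P[m]; print(n,a,len(X),np.percentile(X,[3,97],axis=0).round(3).tolist() if len(X) else '')
a=cv2.imread("pics/h_scene.png");b=cv2.imread("pics/h_side.png")
cv2.imwrite("pics/h.png",cv2.convertScaleAbs(cv2.resize(np.hstack([a,b]),(800,400),interpolation=cv2.INTER_CUBIC),alpha=1.6))
E
```

```text
time: 65.6
ee_pos: [0.6283, 0.0621, 0.2438]
eef_rot: [0.999, 0.035, 0.0, 0.0]
ft_force: [-0.0, -2.5, 6.8]
width: 0.0256
[0.62826618 0.06214204 0.24382051] [9.994e-01 3.510e-02 3.000e-04 1.000e-04] [-0.01894557 -2.49254852  6.83668064]
scene 0.09 478 [[0.602, 0.021, 0.091], [0.669, 0.1, 0.139]]
scene 0.146 37 [[0.613, 0.029, 0.146], [0.665, 0.094, 0.149]]
scene 0.16 22 [[0.617, 0.051, 0.161], [0.648, 0.076, 0.189]]
scene 0.216 255 [[0.61, 0.049, 0.219], [0.652, 0.07, 0.255]]
side 0.09 310 [[0.588, 0.023, 0.091], [0.666, 0.095, 0.138]]
side 0.146 144 [[0.593, 0.029, 0.146], [0.652, 0.099, 0.149]]
side 0.16 35 [[0.609, 0.051, 0.162], [0.618, 0.073, 0.188]]
side 0.216 151 [[0.606, 0.049, 0.217], [0.65, 0.068, 0.255]]
```

View pics/h.png

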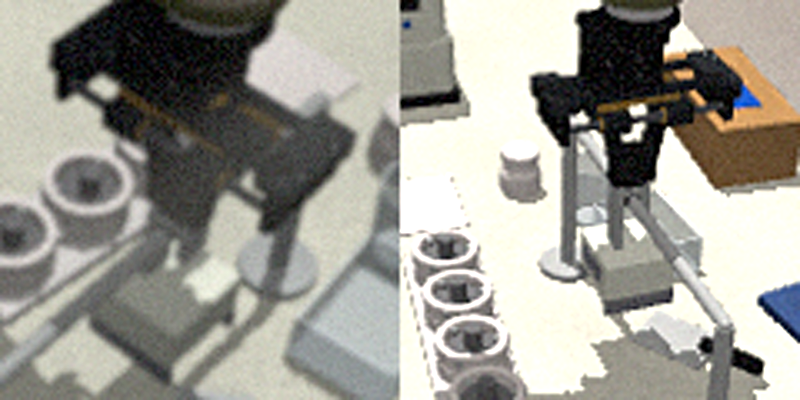

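Both views show the head hanging on the rail with the hook covering the band. The leg measures y of .051 to .0745, so its centre is about .063; I'll nudge it +1 mm and release gently.

```bash
python3 -m creep '[{"x":0,"y":0.001,"z":0,"spin":0},{"x":-0.0001,"y":0.0014,"z":0,"spin":0},{"x":-0.0001,"y":0.0014,"z":0,"spin":0}]' && python3 -m creep '[{"x":0,"y":0,"z":0.0003,"spin":0},{"x":0,"y":0,"z":0.0005,"spin":0},{"x":0,"y":0,"z":0.0005,"spin":0}]' && python3 -m creep '[{"x":0,"y":0,"z":0,"spin":0},{"x":0,"y":0,"z":0,"spin":0},{"x":0,"y":0,"z":0,"spin":0},{"x":0,"y":0,"z":0,"spin":0},{"x":0,"y":0,"z":0,"spin":0}]' 0.06 3 && python3 -m creep '[{"x":0,"y":0,"z":0.005,"spin":0},{"x":0,"y":0,"z":0.015,"spin":0},{"x":0,"y":0,"z":0.03,"spin":0},{"x":0,"y":0,"z":0.06,"spin":0},{"x":0,"y":0,"z":0.10,"spin":0},{"x":-0.03,"y":0,"z":0.14,"spin":0},{"x":-0.08,"y":-0.03,"z":0.14,"spin":0},{"x":-0.12,"y":-0.08,"z":0.14,"spin":0},{"x":-0.12,"y":-0.13,"z":0.14,"spin":0},{"x":-0.12,"y":-0.13,"z":0.14,"spin":0}]'
python3 - <<'E'
from h import *
s=r.read_state();print(s['ee_pos'],s['ft_force'])
for n in("scene","side","wrist"):
    c=shot(n); np.save(n+"6.npy",c,allow_pickle=True); P=cloud(c)
    for a,b in((.088,.14),(.147,.155),(.16,.19),(.216,.256)):
        m=(abs(P[...,0]-.628)<.05)&(abs(P[...,1]-.064)<.055)&(P[...,2]>a)&(P[...,2]<b)
        X=P[m]; print(n,a,len(X),np.percentile(X,[3,97],axis=0).round(3).tolist() if len(X) else '')
    m=(abs(P[...,0]-.628)<.03)&(abs(P[...,1]-.064)<.03)&(abs(P[...,2]-.257)<.007); v,u=np.nonzero(m)
    if len(u): print(" grip top",plane(c,[u.mean(),v.mean()],.257),cv2.minAreaRect((plane(c,np.c_[u,v],.257)[:,:2]*1000).astype(np.float32)))
E
```

```text
time: 66.08
ee_pos: [0.6282, 0.0628, 0.2438]
eef_rot: [0.999, 0.035, 0.0, 0.001]
ft_force: [0.3, -5.7, 5.2]
width: 0.0259
time: 66.45
ee_pos: [0.6281, 0.0633, 0.2439]
eef_rot: [0.999, 0.035, 0.0, 0.0]
ft_force: [1.3, -1.8, 3.4]
width: 0.026
time: 67.08
ee_pos: [0.6281, 0.0628, 0.2439]
eef_rot: [0.999, 0.035, 0.0, 0.0]
ft_force: [0.1, -0.1, 0.6]
width: 0.0591
time: 68.32
ee_pos: [0.5071, -0.0726, 0.3851]
eef_rot: [1.0, 0.031, 0.001, -0.002]
ft_force: [-0.1, -0.0, 0.7]
width: 0.0601
[ 0.50710461 -0.07255802  0.38508636] [-0.06146322 -0.04998105  0.72070239]
scene 0.088 473 [[0.601, 0.022, 0.09], [0.668, 0.101, 0.139]]
scene 0.147 19 [[0.615, 0.047, 0.147], [0.641, 0.084, 0.154]]
scene 0.16 24 [[0.616, 0.052, 0.161], [0.648, 0.077, 0.19]]
scene 0.216 216 [[0.62, 0.051, 0.218], [0.643, 0.075, 0.256]]
 grip top [[0.63238757 0.06168732 0.257     ]] ((633.1522216796875, 61.896209716796875), (27.09133529663086, 29.936044692993164), 9.044248580932617)
side 0.088 314 [[0.586, 0.023, 0.09], [0.662, 0.097, 0.138]]
side 0.147 114 [[0.591, 0.026, 0.147], [0.651, 0.097, 0.152]]
side 0.16 42 [[0.608, 0.05, 0.161], [0.618, 0.077, 0.189]]
side 0.216 110 [[0.613, 0.05, 0.216], [0.641, 0.076, 0.254]]
 grip top [[0.62721275 0.06244079 0.257     ]] ((627.4840698242188, 63.243614196777344), (40.04997634887695, 26.479841232299805), 75.71812438964844)
wrist 0.088 712 [[0.587, 0.023, 0.096], [0.642, 0.099, 0.139]]
wrist 0.147 297 [[0.593, 0.029, 0.147], [0.632, 0.097, 0.154]]
wrist 0.16 346 [[0.609, 0.051, 0.161], [0.618, 0.076, 0.189]]
wrist 0.216 1076 [[0.613, 0.052, 0.216], [0.639, 0.075, 0.256]]
 grip top [[0.62756462 0.06428864 0.257     ]] ((627.6819458007812, 64.12887573242188), (28.51287841796875, 26.942033767700195), 1.9371026754379272)
```

Released: grip top at y = .0642 and hook leg centre .0635, against the band at .0642. I'll let any swing die out, then check everything.

```bash
python3 -m creep '[{"x":-0.03,"y":-0.03,"z":0,"spin":0},{"x":-0.04,"y":-0.05,"z":0,"spin":0},{"x":-0.04,"y":-0.05,"z":0,"spin":0},{"x":-0.04,"y":-0.05,"z":0,"spin":0},{"x":-0.04,"y":-0.05,"z":0,"spin":0},{"x":-0.04,"y":-0.05,"z":0,"spin":0},{"x":-0.04,"y":-0.05,"z":0,"spin":0},{"x":-0.04,"y":-0.05,"z":0,"spin":0},{"x":-0.04,"y":-0.05,"z":0,"spin":0},{"x":-0.04,"y":-0.05,"z":0,"spin":0},{"x":-0.04,"y":-0.05,"z":0,"spin":0},{"x":-0.04,"y":-0.05,"z":0,"spin":0}]' && python3 -m creep '[{"x":0,"y":0,"z":0,"spin":0},{"x":0,"y":0,"z":0,"spin":0},{"x":0,"y":0,"z":0,"spin":0},{"x":0,"y":0,"z":0,"spin":0},{"x":0,"y":0,"z":0,"spin":0},{"x":0,"y":0,"z":0,"spin":0},{"x":0,"y":0,"z":0,"spin":0},{"x":0,"y":0,"z":0,"spin":0},{"x":0,"y":0,"z":0,"spin":0},{"x":0,"y":0,"z":0,"spin":0},{"x":0,"y":0,"z":0,"spin":0},{"x":0,"y":0,"z":0,"spin":0}]'
python3 - <<'E'
from h import *
for n in("scene","side"):
    c=shot(n); P=cloud(c)
    for x,y in[(.4597,-.0226),(.4624,.0655),(.4651,.1535),(.4675,.2415)]:
        d=np.hypot(P[...,0]-x,P[...,1]-y); print(n,"disc",np.nanmedian(P[(d>.013)&(d<.024)][:,2]).round(4),"boss",np.nanpercentile(P[d<.008][:,2],50).round(4))
    d=np.hypot(P[...,0]-.4025,P[...,1]+.207); print("press top",np.nanpercentile(P[d<.02][:,2],95) if (d<.02).any() else None)
    m=(abs(P[...,0]-.628)<.05)&(abs(P[...,1]-.064)<.055)&(P[...,2]>.161)&(P[...,2]<.19); print("leg",np.percentile(P[m],[3,97],axis=0).round(3).tolist())
    if n=="scene": cv2.imwrite("pics/end.png",cv2.convertScaleAbs(cv2.resize(c["pixels"][70:400,140:580],(800,600),interpolation=cv2.INTER_CUBIC),alpha=1.4))
print(r.read_state()["time"])
E
```

```text
time: 69.97
ee_pos: [0.4681, -0.1172, 0.384]
eef_rot: [0.999, 0.035, 0.0, 0.0]
ft_force: [-0.5, 0.2, 0.1]
width: 0.0602
time: 71.47
ee_pos: [0.4681, -0.1172, 0.384]
eef_rot: [0.999, 0.035, 0.0, 0.0]
ft_force: [0.5, 0.4, -0.5]
width: 0.0601
scene disc 0.037 boss 0.0606
scene disc 0.037 boss 0.0599
scene disc 0.0371 boss 0.0597
scene disc 0.0373 boss 0.0598
press top 0.09752618631618118
leg [[0.612, 0.051, 0.173], [0.648, 0.076, 0.189]]
side disc 0.04 boss 0.0628
side disc 0.0408 boss 0.0558
side disc 0.0408 boss 0.0564
side disc 0.0406 boss 0.0557
press top 0.10013740285123783
leg [[0.608, 0.051, 0.162], [0.618, 0.072, 0.189]]
71.575
```

View pics/end.png

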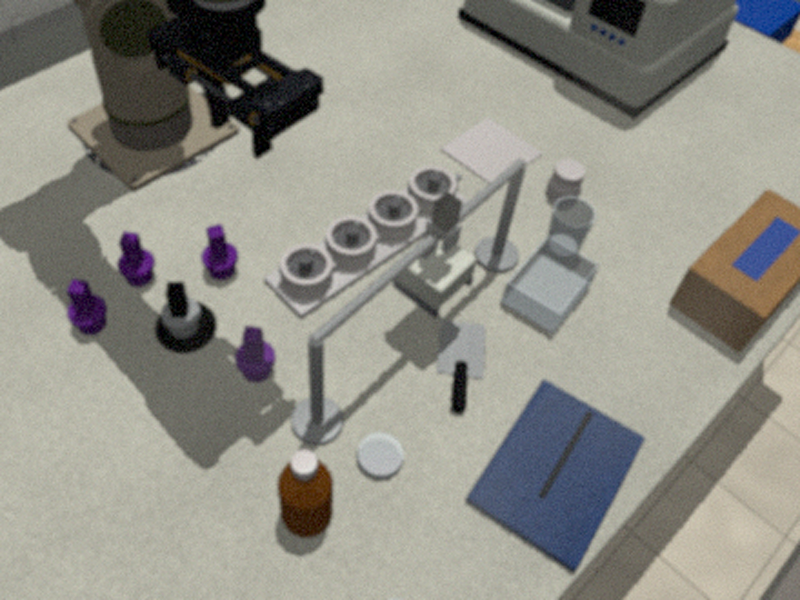

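The final picture shows four sunken covers, the press upright on its pad at (180,310), the head hanging at the band at (440,240), and the bystanders in place. Handing in.

```bash
python3 -c "
from bench import r
print(r.close_job())"
```

```text
the job is handed in; nothing more can be done
None
```

The job is done and handed in at about 72 s of the 210 s limit. It returned no verdict, so the checks below are my own.

**Covers:** All four covers were there. I laid one in each cell and pressed it with the press tool. Each press showed the force drop of the click and then a firm stop at the home height. After pressing, the disc tops read about 37 mm in the scene camera and 40–41 mm in the side camera; home is 38 mm. That spread is close to the cameras' calibration error.

**Press tool:** It stands upright on its black pad (top at about 98–100 mm, as at the start).

**Wash head:** I hooked it on the rail about 12 cm to the -y side of the band and slid it along in contact with the rail. After release its grip was at y = 0.064 m and the hook leg at about 0.063 m; the band centre is at 0.064 m. In the last check, about 3 s later, the scene camera still put the leg there. The side camera read it 1–2 mm lower, with one edge cut off. It is hanging still.

**Other checks:** The last picture showed the bystanders in their places, and I saw no sign that anything had been knocked aside. One early move command was refused because of its format and moved nothing. The first press went to about 45 N at the hard stop, well under the 120 N wrist limit. That force went through the held press tool, not the gripper's body.

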